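# Shim the lugs on the welding table and pin them

### The arm

A 7-joint arm with a two-finger parallel gripper is mounted at the origin on the work surface. World frame = base frame: x ahead of the robot, y to its left, z up, the work surface at z = 0. Lengths are in m, angles in rad, forces in N, time in s.
With the tool pointing down it reaches from about 0.425 to 0.925 m from the base axis. Payload 6.8 kg.
Tool frame: the origin (TCP) lies at the very end of the fingers, on their centre line; the grasp point (between the pads) lies 19 mm behind it (r.tcp_to_grasp is the distance from the TCP to the grasp point, in m); z points along the fingers, y is the line along which they close (so a half turn about z gives the same grasp; the last joint's range is limited). The gripper opens to 85 mm and grips with 20 to 120 N. Pads are 22 mm wide; open, the fingers measure 114 mm over their backs; the gripper's body (76 mm by 85 mm) begins 54 mm behind the grasp point. The pads swing forward as they close: fully open they stand 13 mm farther back than shut.
Start: joints at [1.051, 0.477, 0.022, 1.555, -0.011, 1.109, -0.083], TCP at [0.27, -0.619, 0.231] pointing down, gripper open.
Joint ranges: [-2.96, 2.96], [-0.34, 2.1], [-1.41, 1.46], [0.24, 2.44], [-1.37, 4.51], [0.17, 1.92], [-2.96, 2.96]. Speed limits (rad/s): [2.39, 2.39, 3.14, 3.14, 3.14, 3.14, 3.14].

### API

Orientations are given as a rotation vector (axis times angle).
In Python, from bench import r gives the robot as it stands.
- The arm moves only by the tool step_arm, never from a script. Its argument "moves" is a list of rows, each a list of 7 numbers: the shift along the tool's x, y, z in mm, then the turn, a rotation vector about the tool's x, y, z in rad, then the finger opening in mm, from 0 to 85.4. A call has 1 to 8 rows; each row is the pose to reach, as a shift and turn from the pose commanded when the call began, along the tool's axes at that moment; what a row does not reach only later rows make up. A row lasts 1/10 s, in which the tool goes at most 50 mm and 8.59 degrees, less where a joint would pass 70% of its speed; a pose out of reach is approached as far as the arm can. A call with a gripper value outside its range is refused whole. The fingers move at their own pace and stop on an object; "grip_force" is the grip in N (left out, the last holds). Time passes only in rows, so rows that repeat a pose let the fingers close. It gives the time, the measured TCP pose, the force, the opening and the grip force at its end, in the units of the state.
- r.get_obs(): the state, without advancing time (a new reading comes with each control period).
- r.grab_frame(name): name is "scene" or "top"; returns a dict with "image" (420x560x3 uint8, red, green, blue), "depth" (420x560 float32, m along the optical axis (not along the pixel's ray), 0 where there is no reading), "mtx" (3x3 intrinsics, pixels), "rvec" (rotation vector, rad) and "tvec" (3), from world to camera coordinates, as OpenCV has them. Camera axes: x right, y down, z forward; pixel columns grow to the right and rows downward; lengths in m; the calibration is good to about 2 mm. A picture is of the moment at which its call begins.
- r.hand_in(): hands the job in; it is judged then, once.
The state is a dict: "clock": time; "joints": joint angles; "qvel": joint speeds; "tau": joint torques, N m; "tcp_pos": TCP position; "orientation": TCP orientation; "contact_force": force on the tool from outside, world axes, zero at the start; "moment": the same for the moment, N m; "grip_width": finger opening in m; "gripper_force": force on a finger pad.
Only numpy, scipy, OpenCV 4.12 (cv2) and the standard library are available. Lean on these libraries where they do the work, as an engineer would, in place of code of your own. Each camera call takes 0.05 s, during which the arm holds its last target. There are 200 camera calls.

### The job

Under the lug of every stand on the welding table, slide the thickest of the three shims that goes into its gap, front end first and home against the post: try them, gap by gap, since each stand's gap takes a different one. Once a lug has its shim, drop a pin from the holder down through the lug's hole and the shim's eye until it stands on the table, and leave it there. If a shim is left over, lay it flat in the grey tray with its tab up; spare pins may stay where they are. Do not shift the stands.

Things in the scene. Friction and masses are not known exactly. Their poses are not given: they have to be found in the camera images.
- shim_16: loose aluminium shim, 16 mm thick, 90 x 44 mm, lying flat, with a 22 x 22 mm square eye through it near the front and a steel tab standing up at the rear. Origin: underside, centre of the eye. x to the front end (22 mm ahead), z up. Plate reaches 68 mm behind the origin; tab centred 58 mm behind it, 16 (x) by 20 mm (y), top 58 mm above the underside. 230 g +-25%
- shim_16_mid (a point): underside of the 16 mm shim at the middle of its length, 23 mm behind its origin. The shims differ in thickness only
- shim_12: loose aluminium shim, 12 mm thick, 90 x 44 mm, lying flat, with a 22 x 22 mm square eye through it near the front and a steel tab standing up at the rear. Origin: underside, centre of the eye. x to the front end (22 mm ahead), z up. Plate reaches 68 mm behind the origin; tab centred 58 mm behind it, 16 (x) by 20 mm (y), top 58 mm above the underside. 210 g +-25%
- shim_12_mid (a point): underside of the 12 mm shim at the middle of its length, 23 mm behind its origin. The shims differ in thickness only
- shim_8: loose aluminium shim, 8 mm thick, 90 x 44 mm, lying flat, with a 22 x 22 mm square eye through it near the front and a steel tab standing up at the rear. Origin: underside, centre of the eye. x to the front end (22 mm ahead), z up. Plate reaches 68 mm behind the origin; tab centred 58 mm behind it, 16 (x) by 20 mm (y), top 58 mm above the underside. 190 g +-25%
- shim_8_mid (a point): underside of the 8 mm shim at the middle of its length, 23 mm behind its origin. The shims differ in thickness only
- foot_p: steel stand held down by a magnet (as if 12 kg): a post (50 x 56 mm, 66 mm tall) with a level lug, 12 mm thick, 56 mm wide, sticking out over the table to the stand's -x. Gap under the lug 9.5, 13.5 or 17.5 mm, different on each stand; find out which. Origin on the table below the centre of the lug's hole. Lug reaches from x = -28 mm to the post's front face at x = +24 mm, which stops a shim. May be absent
- foot_p_hole (a point): point on the table below the centre of this stand's lug hole (the stand's origin); the hole is round, vertical, 14 mm wide. A shim goes in along the stand's +x axis
- foot_q: steel stand held down by a magnet (as if 12 kg): a post (50 x 56 mm, 66 mm tall) with a level lug, 12 mm thick, 56 mm wide, sticking out over the table to the stand's -x. Gap under the lug 9.5, 13.5 or 17.5 mm, different on each stand; find out which. Origin on the table below the centre of the lug's hole. Lug reaches from x = -28 mm to the post's front face at x = +24 mm, which stops a shim. May be absent
- foot_q_hole (a point): point on the table below the centre of this stand's lug hole (the stand's origin); the hole is round, vertical, 14 mm wide. A shim goes in along the stand's +x axis
- foot_r: steel stand held down by a magnet (as if 12 kg): a post (50 x 56 mm, 66 mm tall) with a level lug, 12 mm thick, 56 mm wide, sticking out over the table to the stand's -x. Gap under the lug 9.5, 13.5 or 17.5 mm, different on each stand; find out which. Origin on the table below the centre of the lug's hole. Lug reaches from x = -28 mm to the post's front face at x = +24 mm, which stops a shim. May be absent
- foot_r_hole (a point): point on the table below the centre of this stand's lug hole (the stand's origin); the hole is round, vertical, 14 mm wide. A shim goes in along the stand's +x axis
- pin_1: a loose steel pin standing in the holder: shaft 12 mm thick and 45 mm long with a chamfered lower end, and above it a round head 20 mm across and 30 mm tall (75 mm in all, 100 g). Origin at the centre of its lower end, z up to the head. All four are alike; one or two are spare.
- pin_2: a loose steel pin standing in the holder: shaft 12 mm thick and 45 mm long with a chamfered lower end, and above it a round head 20 mm across and 30 mm tall (75 mm in all, 100 g). Origin at the centre of its lower end, z up to the head. All four are alike; one or two are spare.
- pin_3: a loose steel pin standing in the holder: shaft 12 mm thick and 45 mm long with a chamfered lower end, and above it a round head 20 mm across and 30 mm tall (75 mm in all, 100 g). Origin at the centre of its lower end, z up to the head. All four are alike; one or two are spare.
- pin_4: a loose steel pin standing in the holder: shaft 12 mm thick and 45 mm long with a chamfered lower end, and above it a round head 20 mm across and 30 mm tall (75 mm in all, 100 g). Origin at the centre of its lower end, z up to the head. All four are alike; one or two are spare.
- pin_holder: a fixed plywood block 180 x 50 x 40 mm (x, y, z), origin under its centre, with four 14.5 mm holes 30 mm deep in a row along its x axis, at x = -67.5, -22.5, 22.5 and 67.5 mm, where the pins stand with their lower ends 10 mm above the table
- tray: a fixed low grey tray 190 x 100 mm (x, y), 22 mm tall, walls 4 mm and floor about 4 mm thick; origin under its centre
Not all that is in view belongs to the job. What is shaped like the shim_8 but purple is not meant.

How it is judged:
On the way, in this order (a step that is already met when the one before it is completed fails the run):
1. every stand has its snug shim home under its lug (horizontal distance between shim_12 and foot_p_hole below 0.012 m and z of shim_12 in the frame of foot_p_hole below 0.004 m and horizontal distance between shim_16 and foot_q_hole below 0.012 m and z of shim_16 in the frame of foot_q_hole below 0.004 m and horizontal distance between shim_8 and foot_r_hole below 0.012 m and z of shim_8 in the frame of foot_r_hole below 0.004 m), for 0.2 s.
2. then every stand has a pin down through its lug and shim (((horizontal distance between pin_1 and foot_p_hole below 0.006 m and z of pin_1 in the frame of foot_p_hole below 0.005 m and angle between the z axis of pin_1 and the z axis of foot_p_hole, either way round below 0.2 rad) or (horizontal distance between pin_2 and foot_p_hole below 0.006 m and z of pin_2 in the frame of foot_p_hole below 0.005 m and angle between the z axis of pin_2 and the z axis of foot_p_hole, either way round below 0.2 rad) or (horizontal distance between pin_3 and foot_p_hole below 0.006 m and z of pin_3 in the frame of foot_p_hole below 0.005 m and angle between the z axis of pin_3 and the z axis of foot_p_hole, either way round below 0.2 rad) or (horizontal distance between pin_4 and foot_p_hole below 0.006 m and z of pin_4 in the frame of foot_p_hole below 0.005 m and angle between the z axis of pin_4 and the z axis of foot_p_hole, either way round below 0.2 rad)) and ((horizontal distance between pin_1 and foot_q_hole below 0.006 m and z of pin_1 in the frame of foot_q_hole below 0.005 m and angle between the z axis of pin_1 and the z axis of foot_q_hole, either way round below 0.2 rad) or (horizontal distance between pin_2 and foot_q_hole below 0.006 m and z of pin_2 in the frame of foot_q_hole below 0.005 m and angle between the z axis of pin_2 and the z axis of foot_q_hole, either way round below 0.2 rad) or (horizontal distance between pin_3 and foot_q_hole below 0.006 m and z of pin_3 in the frame of foot_q_hole below 0.005 m and angle between the z axis of pin_3 and the z axis of foot_q_hole, either way round below 0.2 rad) or (horizontal distance between pin_4 and foot_q_hole below 0.006 m and z of pin_4 in the frame of foot_q_hole below 0.005 m and angle between the z axis of pin_4 and the z axis of foot_q_hole, either way round below 0.2 rad)) and ((horizontal distance between pin_1 and foot_r_hole below 0.006 m and z of pin_1 in the frame of foot_r_hole below 0.005 m and angle between the z axis of pin_1 and the z axis of foot_r_hole, either way round below 0.2 rad) or (horizontal distance between pin_2 and foot_r_hole below 0.006 m and z of pin_2 in the frame of foot_r_hole below 0.005 m and angle between the z axis of pin_2 and the z axis of foot_r_hole, either way round below 0.2 rad) or (horizontal distance between pin_3 and foot_r_hole below 0.006 m and z of pin_3 in the frame of foot_r_hole below 0.005 m and angle between the z axis of pin_3 and the z axis of foot_r_hole, either way round below 0.2 rad) or (horizontal distance between pin_4 and foot_r_hole below 0.006 m and z of pin_4 in the frame of foot_r_hole below 0.005 m and angle between the z axis of pin_4 and the z axis of foot_r_hole, either way round below 0.2 rad))), for 0.2 s.
At the end, for the whole second after the job is handed in: Each stand has its thickest fitting shim flat under the lug, eye centre within 12 mm of the hole, and an upright pin within 6 mm of the hole, lower end below 5 mm; each shim is so pinned or flat in the tray, tab up; no stand shifted over 15 mm (all of step 1 and all of step 2 and distance of each of foot_p, foot_q, foot_r from where it was at the start of the episode below 0.015 m and ((x of shim_12_mid in the frame of tray between -0.08 and 0.08 m and y of shim_12_mid in the frame of tray between -0.04 and 0.04 m and height (world z) of shim_12_mid below 0.012 m and angle between shim_12's own z axis and vertical below 0.15 rad) or ((horizontal distance between pin_1 and shim_12 below 0.012 m and z of pin_1 in the frame of shim_12 below 0.005 m and angle between the z axis of pin_1 and the z axis of shim_12, either way round below 0.2 rad) or (horizontal distance between pin_2 and shim_12 below 0.012 m and z of pin_2 in the frame of shim_12 below 0.005 m and angle between the z axis of pin_2 and the z axis of shim_12, either way round below 0.2 rad) or (horizontal distance between pin_3 and shim_12 below 0.012 m and z of pin_3 in the frame of shim_12 below 0.005 m and angle between the z axis of pin_3 and the z axis of shim_12, either way round below 0.2 rad) or (horizontal distance between pin_4 and shim_12 below 0.012 m and z of pin_4 in the frame of shim_12 below 0.005 m and angle between the z axis of pin_4 and the z axis of shim_12, either way round below 0.2 rad))) and ((x of shim_16_mid in the frame of tray between -0.08 and 0.08 m and y of shim_16_mid in the frame of tray between -0.04 and 0.04 m and height (world z) of shim_16_mid below 0.012 m and angle between shim_16's own z axis and vertical below 0.15 rad) or ((horizontal distance between pin_1 and shim_16 below 0.012 m and z of pin_1 in the frame of shim_16 below 0.005 m and angle between the z axis of pin_1 and the z axis of shim_16, either way round below 0.2 rad) or (horizontal distance between pin_2 and shim_16 below 0.012 m and z of pin_2 in the frame of shim_16 below 0.005 m and angle between the z axis of pin_2 and the z axis of shim_16, either way round below 0.2 rad) or (horizontal distance between pin_3 and shim_16 below 0.012 m and z of pin_3 in the frame of shim_16 below 0.005 m and angle between the z axis of pin_3 and the z axis of shim_16, either way round below 0.2 rad) or (horizontal distance between pin_4 and shim_16 below 0.012 m and z of pin_4 in the frame of shim_16 below 0.005 m and angle between the z axis of pin_4 and the z axis of shim_16, either way round below 0.2 rad))) and ((x of shim_8_mid in the frame of tray between -0.08 and 0.08 m and y of shim_8_mid in the frame of tray between -0.04 and 0.04 m and height (world z) of shim_8_mid below 0.012 m and angle between shim_8's own z axis and vertical below 0.15 rad) or ((horizontal distance between pin_1 and shim_8 below 0.012 m and z of pin_1 in the frame of shim_8 below 0.005 m and angle between the z axis of pin_1 and the z axis of shim_8, either way round below 0.2 rad) or (horizontal distance between pin_2 and shim_8 below 0.012 m and z of pin_2 in the frame of shim_8 below 0.005 m and angle between the z axis of pin_2 and the z axis of shim_8, either way round below 0.2 rad) or (horizontal distance between pin_3 and shim_8 below 0.012 m and z of pin_3 in the frame of shim_8 below 0.005 m and angle between the z axis of pin_3 and the z axis of shim_8, either way round below 0.2 rad) or (horizontal distance between pin_4 and shim_8 below 0.012 m and z of pin_4 in the frame of shim_8 below 0.005 m and angle between the z axis of pin_4 and the z axis of shim_8, either way round below 0.2 rad)))); the robot touches nothing.
Of foot_p, foot_q, foot_r only 2 to 3 are there at a start; the rules pass over those that are not, and their reading is None.
At some moment in a run one of shim_12, shim_16, shim_8 may be knocked a few centimetres aside while the robot is not near it.
It also fails if it takes over 210 s, if anything falls off the work surface, if the arm or the gripper's body presses on something with over 40 N, if the wrist force passes 120 N, or if a joint passes its speed limit or range.

## Working session

There is one attempt and no reset: what is moved stays moved. The work goes in short steps, Python scripts to look and compute and a tool call to move; the robot and the scene stay as the last step left them, time stands still between calls to the robot, and variables do not carry over. Pictures are saved under pics/ and viewed, at most 14 in all, crops included, and the job is handed in when it is done.

Besides the shell and the picture viewer there is one more tool, called after ">>>" as name([rows], argument=value, ...), one row to a line, values as JSON. step_arm: Moves the arm, as the interface text tells. Its arguments: {"type":"object","properties":{"moves":{"type":"array","items":{"type":"array","items":{"type":"number"}}},"grip_force":{"type":"number"}},"required":["moves"]}

```bash
ls; mkdir -p pics; cat > h.py <<'E'
import numpy as np, cv2, pickle
from bench import r
def grab(n,save=None):
    f=r.grab_frame(n)
    if save: cv2.imwrite('pics/'+save,cv2.cvtColor(f['image'],cv2.COLOR_RGB2BGR))
    return f
def cam(f):
    R=cv2.Rodrigues(np.array(f['rvec'],float))[0]; return R,np.array(f['tvec'],float).ravel(),np.array(f['mtx'])
def ray(f,uv,z):
    R,t,K=cam(f); uv=np.atleast_2d(np.array(uv,float))
    d=(R.T@(np.linalg.inv(K)@np.c_[uv,np.ones(len(uv))].T)).T; c=-R.T@t
    return c+d*((z-c[2])/d[:,2])[:,None]
def cloud(f):
    R,t,K=cam(f); D=f['depth']; h,w=D.shape; u,v=np.meshgrid(np.arange(w),np.arange(h))
    P=np.stack([(u-K[0,2])/K[0,0]*D,(v-K[1,2])/K[1,1]*D,D],-1)
    return (P-t)@R
def proj(f,p):
    return cv2.projectPoints(np.atleast_2d(np.array(p,float)),np.array(f['rvec'],float),np.array(f['tvec'],float),np.array(f['mtx']),None)[0].reshape(-1,2)
E
python3 - <<'E'
from h import *
for n in('scene','top'):
    f=grab(n,n+'0.png'); pickle.dump(f,open(n+'0.pkl','wb'))
    R,t,K=cam(f); print(n,-R.T@t,K[0,0],R[2])
o=r.get_obs(); print({k:np.round(v,3) for k,v in o.items()})
E
```

```text
pics
scene [ 1.08889629 -0.51263101  0.61835221] 471.3849866947719 [-0.58686398  0.54414207 -0.59958326]
top [ 0.4767847  -0.01988275  1.00779032] 433.5881476234712 [ 0.06679023  0.01307989 -0.9976813 ]
{'clock': np.float64(0.1), 'joints': array([ 1.051,  0.478,  0.022,  1.556, -0.012,  1.109, -0.083]), 'qvel': array([ 0.   , -0.001, -0.001, -0.002,  0.   , -0.   ,  0.   ]), 'tau': array([ 5.0000e-03, -5.9775e+01,  1.6140e+00, -2.8195e+01,  1.3000e-02,
        5.0000e-03, -0.0000e+00]), 'tcp_pos': array([ 0.27 , -0.618,  0.23 ]), 'orientation': array([-3.074e+00, -6.420e-01,  1.000e-03]), 'contact_force': array([ 0.266, -0.616,  0.   ]), 'moment': array([ 0.014, -0.074,  0.015]), 'gripper_force': np.float64(0.0), 'grip_width': np.float64(0.086)}
```

View pics/scene0.png

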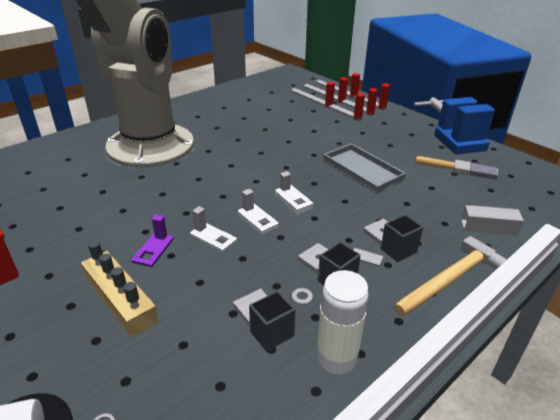

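View pics/top0.png

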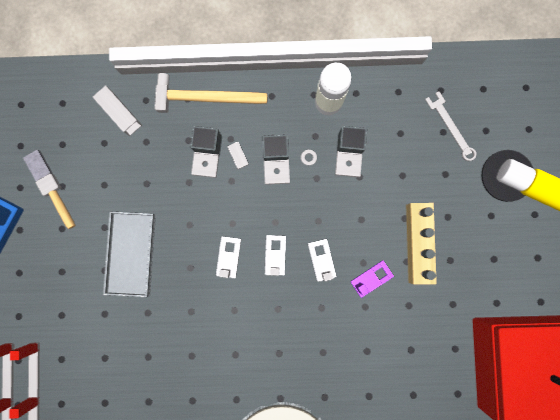

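Seen in top: stands at (205,150), (276,160), (351,150), with lugs toward the robot; white shims at (228,257), (275,255), (322,262); purple look-alike at (372,278), to be ignored; pins in the holder at (423,243); tray at (130,254). The small grey piece at (237,154), the washer and the bottle at (333,90) aren't part of the job.

```bash
cat > m.py <<'E'
from h import *
def blobs(mask,amin=60):
    cs=cv2.findContours(mask.astype(np.uint8),cv2.RETR_CCOMP,cv2.CHAIN_APPROX_NONE)
    return cs
if __name__=='__main__':
    f=pickle.load(open('top0.pkl','rb')); g=pickle.load(open('scene0.pkl','rb'))
    im=f['image']; C=cloud(f); hsv=cv2.cvtColor(im,cv2.COLOR_RGB2HSV)
    # local table
    def hmap(C,x0,y0,x1,y1):
        P=C[y0:y1,x0:x1].reshape(-1,3); Q=P[abs(P[:,2])<.006]; A=np.c_[Q[:,:2],np.ones(len(Q))]
        c=np.linalg.lstsq(A,Q[:,2],rcond=None)[0]; res=Q[:,2]-A@c
        k=abs(res)<.003; c=np.linalg.lstsq(A[k],Q[k,2],rcond=None)[0]; return c,res[k].std()
    for nm,c in dict(sL=(228,257),sM=(275,255),sR=(322,262)).items():
        b=(c[0]-35,c[1]-35,c[0]+35,c[1]+35); co,sd=hmap(C,*b)
        sub=(slice(b[1],b[3]),slice(b[0],b[2])); P=C[sub]; H=P[...,2]-(P[...,:2]@co[:2]+co[2])
        m=((hsv[sub][...,2]>190)&(hsv[sub][...,1]<40)); e=cv2.erode(m.astype(np.uint8),np.ones((3,3)))>0
        print(nm,'tablefit',co[2].round(4),sd.round(4),'plate h',np.median(H[e]).round(4),H[e].std().round(4),e.sum())
    for nm,c in dict(fL=(205,163),fM=(277,172),fR=(349,163)).items():
        b=(c[0]-40,c[1]-55,c[0]+40,c[1]+35); co,sd=hmap(C,*b)
        sub=(slice(c[1]-12,c[1]+14),slice(c[0]-16,c[0]+16)); P=C[sub]; H=P[...,2]-(P[...,:2]@co[:2]+co[2])
        k=(H>.015)&(H<.036); print(nm,'lug h',np.median(H[k]).round(4),H[k].std().round(4),k.sum())
    v=np.hstack([cv2.resize(im[y-35:y+35,x-35:x+35],None,fx=4,fy=4,interpolation=cv2.INTER_CUBIC)[:, :] for x,y in((205,160),(277,165))])
    w=np.hstack([cv2.resize(im[y-35:y+35,x-35:x+35],None,fx=4,fy=4,interpolation=cv2.INTER_CUBIC)[:, :] for x,y in((228,257),(322,262))])
    cv2.imwrite('pics/c1.png',cv2.cvtColor(np.vstack([v,w]),cv2.COLOR_RGB2BGR))
E
python3 m.py
```

```text
sL tablefit -0.0008 0.0014 plate h 0.0161 0.0465 479
sM tablefit -0.0006 0.0014 plate h 0.0122 0.0456 516
sR tablefit -0.0004 0.0014 plate h 0.0081 0.0666 465
fL lug h 0.0216 0.0027 570
fM lug h 0.0291 0.0023 557
fR lug h 0.0255 0.0025 580
```

View pics/c1.png

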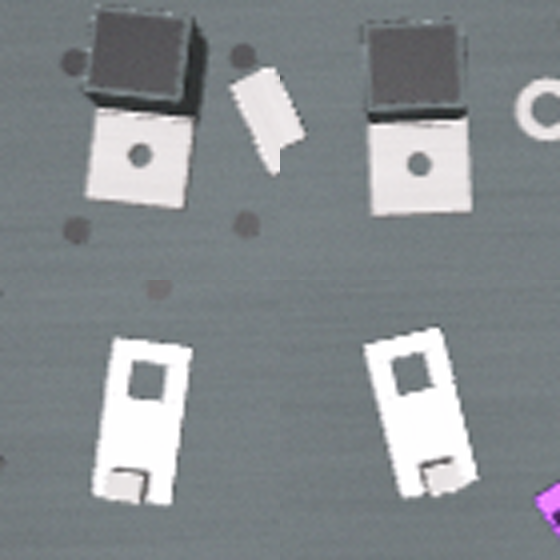

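The crop shows two stands (post at top, lug with a round hole facing the robot) and two shims with the eye forward and the tab at the rear, as described. Depth puts the left, middle and right shims at 16, 12 and 8 mm. The lugs measure 9.5, 17.5 and 13.5 mm of gap, so 8→left, 16→middle, 12→right. Next I need exact poses.

```bash
cat > m2.py <<'E'
from h import *
def dark_blob(f,p,win,lo=None):
    """dark hole inside a bright plate near world point p; subpixel intensity centroid"""
    u,v=np.round(proj(f,p)[0]).astype(int); g=cv2.cvtColor(f['image'],cv2.COLOR_RGB2GRAY)[v-win:v+win+1,u-win:u+win+1].astype(float)
    hi=np.percentile(g,85); lo=g.min() ; m=(g<(hi+lo)/2).astype(np.uint8)
    n,l,s,c=cv2.connectedComponentsWithStats(m); 
    best=None
    for i in range(1,n):
        x,y,w,h,a=s[i]
        if x>0 and y>0 and x+w<g.shape[1] and y+h<g.shape[0] and a>=6 and (best is None or a>s[best][4]): best=i
    if best is None: return None
    k=cv2.dilate((l==best).astype(np.uint8),np.ones((3,3)))>0; w=np.clip((hi-g)/(hi-lo),0,1)*k
    yy,xx=np.mgrid[:g.shape[0],:g.shape[1]]
    return np.array([u-win+(w*xx).sum()/w.sum(),v-win+(w*yy).sum()/w.sum()])
def tri(fs,uvs):
    A=[];b=[]
    for f,uv in zip(fs,uvs):
        R,t,K=cam(f); d=R.T@np.linalg.inv(K)@np.r_[uv,1]; d/=np.linalg.norm(d); c=-R.T@t; M=np.eye(3)-np.outer(d,d); A.append(M); b.append(M@c)
    return np.linalg.lstsq(np.vstack(A),np.hstack(b),rcond=None)[0]
def axis(f,uv,z,win):
    """long/side axis of bright plate around uv, world angle"""
    u,v=np.round(uv).astype(int); im=f['image'][v-win:v+win+1,u-win:u+win+1]; g=im.min(2)
    m=(g>165).astype(np.uint8); cs,_=cv2.findContours(m,cv2.RETR_EXTERNAL,cv2.CHAIN_APPROX_NONE)
    c=max([c for c in cs],key=lambda c:cv2.contourArea(c)); c=c.reshape(-1,2)+[u-win,v-win]
    W=ray(f,c,z)[:,:2]*1000; rc=cv2.minAreaRect(W.astype(np.float32)); return rc
def measure(f,g,which):
    out={}
    for n,(p,h,win) in which.items():
        a=dark_blob(f,[p[0],p[1],h],win); b=dark_blob(g,[p[0],p[1],h],win+4)
        if a is None: print(n,'no'); continue
        t=ray(f,a,h)[0]; s=ray(g,b,h)[0] if b is not None else t*np.nan
        T=tri([f,g],[a,b]) if b is not None else t*np.nan
        rc=axis(f,a,h,24 if n[0]=='f' else 26)
        print(n,'top',(t[:2]*1e3).round(1),'scene',(s[:2]*1e3).round(1),'tri',(T*1e3).round(1),'rect',np.round(rc[0],1),np.round(rc[1],1),round(rc[2],2))
if __name__=='__main__':
    f=pickle.load(open('top0.pkl','rb')); g=pickle.load(open('scene0.pkl','rb'))
    W={}
    for n,uv,h,win in(('f8',(205,164),.0215,8),('f16',(277,171),.0295,8),('f12',(348,164),.0255,8),('s16',(230,247),.016,9),('s12',(275,243),.012,9),('s8',(320,250),.008,9)):
        W[n]=(ray(f,uv,h)[0],h,win)
    measure(f,g,W)
    for nm,F in(('top',f),('scene',g)):
        C=cloud(F); hsv=cv2.cvtColor(F['image'],cv2.COLOR_RGB2HSV)
        b=ray(f,(423,243),.04)[0]
        m=((abs(C[...,0]-b[0])<.12)&(abs(C[...,1]-b[1])<.06)&(C[...,2]>.081)&(C[...,2]<.1)).astype(np.uint8)
        n,l,s,c=cv2.connectedComponentsWithStats(m)
        for i in range(1,n):
            if s[i][4]>5: print(nm,'pin',s[i][4],(ray(F,c[i],.085)[0]*1e3).round(1),np.median(C[l==i],0).round(4))
E
python3 m2.py
```

```text
f8 top [668.6 159.5] scene [nan nan] tri [nan nan nan] rect [666.9 159.8] [56.8 52.4] 81.84
f16 top [645.1  -5.6] scene [nan nan] tri [nan nan nan] rect [643.1  -6. ] [56.9 52.8] 88.5
f12 top [ 658.3 -170.8] scene [nan nan] tri [nan nan nan] rect [ 656.9 -170.8] [56.9 53.1] 82.53
s16 top [475. 107.] scene [476.2 105.5] tri [474.9 107.   14.6] rect [455.1 110.3] [46.  85.2] 81.09
s12 top [476.7   1.7] scene [ 4.774e+02 -1.000e-01] tri [476.4   1.4  10.7] rect [458.   3.] [45.8 82.2] 88.32
s8 top [461.9 -98.9] scene [ 462.6 -100.2] tri [461.7 -99.3   6.9] rect [ 440.3 -103.6] [88.7 46.3] 12.01
top pin 65 [ 538.8 -327.4   85. ] [ 0.5389 -0.3279  0.0839]
top pin 66 [ 494.2 -326.6   85. ] [ 0.4944 -0.3268  0.0841]
top pin 68 [ 449.6 -326.1   85. ] [ 0.4499 -0.3267  0.0837]
top pin 66 [ 404.1 -325.1   85. ] [ 0.4039 -0.3257  0.0841]
scene pin 78 [ 406.6 -328.1   85. ] [ 0.4062 -0.3281  0.0848]
scene pin 88 [ 451.7 -328.9   85. ] [ 0.4515 -0.3287  0.0848]
scene pin 95 [ 496.7 -329.7   85. ] [ 0.4972 -0.3294  0.0848]
scene pin 110 [ 541.6 -330.4   85. ] [ 0.5414 -0.3304  0.0848]
```

```bash
cat > go.py <<'E'
import sys; from h import *
from scipy.spatial.transform import Rotation as Ro
def to(x,y,z,yaw,obs=None):
    """mm, deg -> tool-frame shift & turn from now (tool x at yaw, pointing down)"""
    o=obs or r.get_obs(); R=Ro.from_rotvec(o['orientation']); p=np.array(o['tcp_pos'])*1e3
    T=Ro.from_euler('z',yaw,degrees=True)*Ro.from_euler('x',180,degrees=True)
    s=R.inv().apply(np.array([x,y,z])-p); d=(R.inv()*T).as_rotvec()
    print('shift',s.round(1),'turn',d.round(3),'| yaw now',np.degrees(np.arctan2(*R.as_matrix()[[1,0],0])).round(1))
if __name__=='__main__':
    a=list(map(float,sys.argv[1:])); 
    for i in range(0,len(a),4): to(*a[i:i+4])
E
python3 go.py 420 115 110 -9
```

```text
shift [ 431.  -611.5  121.4] turn [-0.002  0.001  0.569] | yaw now 23.6
```

>>> step_arm([
  [431,-611.5,60,0,0,0.569,50],
  [431,-611.5,60,0,0,0.569,50],
  [431,-611.5,60,0,0,0.569,50],
  [431,-611.5,60,0,0,0.569,50],
  [431,-611.5,60,0,0,0.569,50],
  [431,-611.5,60,0,0,0.569,50],
  [431,-611.5,60,0,0,0.569,50],
  [431,-611.5,60,0,0,0.569,50],
], grip_force=40)

```text
clock: 0.9
tcp_pos: [0.3501, -0.2259, 0.1991]
orientation: [3.132, -0.247, 0.0]
contact_force: [1.7, 0.8, -0.3]
grip_width: 0.0498
gripper_force: 0.0
```

```bash
python3 go.py 420 115 110 -9
```

```text
shift [  15.6 -347.7   89.1] turn [ 0. -0. -0.] | yaw now -9.0
```

>>> step_arm([
  [15.6,-347.7,50,0,0,0,50],
  [15.6,-347.7,50,0,0,0,50],
  [15.6,-347.7,60,0,0,0,50],
  [15.6,-347.7,60,0,0,0,50],
  [15.6,-347.7,60,0,0,0,50],
  [15.6,-347.7,60,0,0,0,50],
  [15.6,-347.7,80,0,0,0,50],
  [15.6,-347.7,80,0,0,0,50],
])

```text
clock: 1.7
tcp_pos: [0.4196, 0.118, 0.1178]
orientation: [-3.131, 0.236, 0.003]
contact_force: [0.1, -0.4, 0.5]
grip_width: 0.0499
gripper_force: 0.0
```

```bash
python3 - <<'E'
from h import *
from go import to
o=r.get_obs(); print(np.round(o['tcp_pos'],4),np.round(o['qvel'],3))
to(420,115,24,-9,o)
f=grab('top'); g=grab('scene','s1.png')
from m2 import *
W={n:(np.array(p)/1e3,h,w) for n,p,h,w in(('s12',(476.7,1.7),.012,9),('s8',(462,-99),.008,9))}
measure(f,g,W)
E
```

```text
[0.4196 0.118  0.1178] [-0.133  0.109  0.058 -0.017  0.092 -0.035 -0.172]
shift [ 1.   3.1 93.8] turn [-0.002  0.002  0.007] | yaw now -8.6
s12 top [476.7   1.7] scene [477.5  -0. ] tri [476.5   1.4  10.7] rect [458.   3.] [45.8 82.2] 88.32
s8 top [461.9 -98.9] scene [ 462.6 -100.2] tri [461.7 -99.3   7. ] rect [ 440.3 -103.6] [88.7 46.3] 12.01
```

View pics/s1.png

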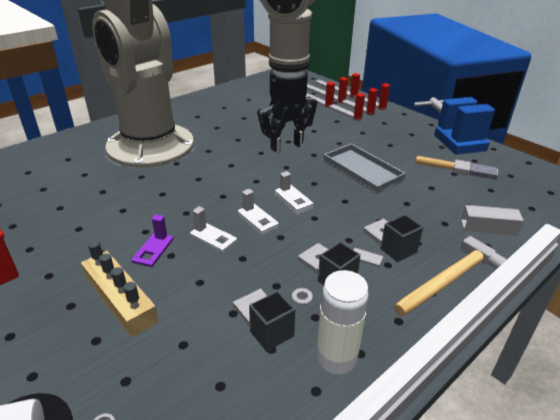

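The gripper is above the left shim's tab at (286,180). Descending to grip it.

>>> step_arm([
  [1,3,30,0,0,0,50],
  [1,3,60,0,0,0,50],
  [1,3,80,0,0,0,50],
  [1,3,92,0,0,0,50],
  [1,3,92,0,0,0,50],
  [1,3,92,0,0,0,10],
  [1,3,92,0,0,0,10],
  [1,3,92,0,0,0,10],
])

```text
clock: 2.6
tcp_pos: [0.4217, 0.1102, 0.0286]
orientation: [-3.131, 0.247, -0.004]
contact_force: [-1.3, 0.3, 6.3]
grip_width: 0.0193
gripper_force: 38.9
```

>>> step_arm([
  [0,0,0,0,0,0,10],
  [0,0,0,0,0,0,10],
  [0,0,-10,0,0,0,10],
  [0,0,-30,0,0,0,10],
  [0,0,-45,0,0,0,10],
  [0,0,-45,0,0,0,10],
])

```text
clock: 3.2
tcp_pos: [0.4218, 0.1101, 0.0744]
orientation: [-3.131, 0.247, -0.006]
contact_force: [-0.1, 0.5, -2.9]
grip_width: 0.0196
gripper_force: 39.2
```

```bash
python3 - <<'E'
from h import *
from go import to
o=r.get_obs(); print(np.round(o['tcp_pos'],4),np.round(o['orientation'],3),o['contact_force'])
g=grab('scene'); u,v=(290,160); cv2.imwrite('pics/s2.png',cv2.cvtColor(cv2.resize(g['image'][90:230,220:400],None,fx=4,fy=4),cv2.COLOR_RGB2BGR))
E
```

```text
[0.4218 0.1101 0.0744] [-3.131  0.247 -0.006] [-0.05674734  0.52818512 -2.8714299 ]
```

View pics/s2.png

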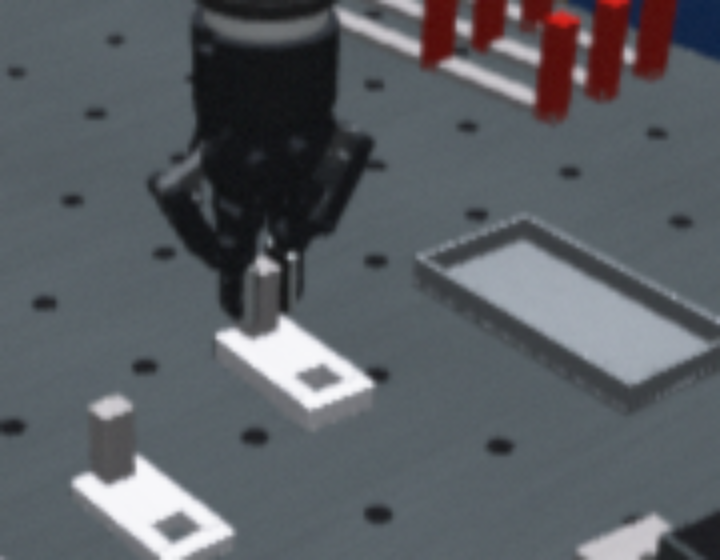

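The 16 mm shim is held flat, its eye near crop (320,377). I'll measure the eye relative to the TCP, then carry it to the middle stand.

```bash
cat > eye.py <<'E'
import sys
from m2 import *
from go import to
def eye(zt,off=58):
    """zt: plate-top height m (guess). finds eye of held shim"""
    o=r.get_obs(); p=np.array(o['tcp_pos']); X=cv2.Rodrigues(o['orientation'])[0][:,0]
    f=grab('top'); g=grab('scene'); q=p+X*off/1e3
    a=dark_blob(f,[q[0],q[1],zt],9); b=dark_blob(g,[q[0],q[1],zt],12)
    for n,F,c in(('top',f,a),('scene',g,b)):
        if c is not None:
            e=ray(F,c,zt)[0]; d=e-p; print(n,'eye',(e*1e3).round(1),'ahead',(d@X*1e3).round(1),'side',((X[0]*d[1]-X[1]*d[0])*1e3).round(1))
    if a is not None and b is not None: print('tri',(tri([f,g],[a,b])*1e3).round(1))
    if a is not None: print(axis(f,a,zt,28))
    return o
if __name__=='__main__': eye(float(sys.argv[1])/1e3)
E
python3 eye.py 62; python3 go.py 527 -3 74 -1.5
```

```text
top eye [474.6 104.3  62. ] ahead 53.6 side 2.9
scene eye [477.5 100.7  62. ] ahead 56.9 side -0.2
tri [474.4 104.4  59. ]
((460.80743408203125, 106.28630828857422), (46.08320236206055, 72.03343200683594), 82.68888092041016)
shift [123.1  94.4  -1.9] turn [ 0.     0.    -0.131] | yaw now -9.0
```

>>> step_arm([
  [127,30,-2,0,0,0,10],
  [127,94.5,-2,0,0,-0.131,10],
  [127,94.5,-2,0,0,-0.131,10],
  [127,94.5,-2,0,0,-0.131,10],
  [127,94.5,15,0,0,-0.131,10],
  [127,94.5,30,0,0,-0.131,10],
  [127,94.5,30,0,0,-0.131,10],
  [127,94.5,30,0,0,-0.131,10],
])

```text
clock: 4.15
tcp_pos: [0.5302, -0.0025, 0.0416]
orientation: [-3.141, 0.039, 0.004]
contact_force: [0.7, -0.3, -2.7]
grip_width: 0.0196
gripper_force: 40.1
```

```bash
python3 eye.py 32; python3 go.py 531 -3.5 28 -1.5; python3 -c "
from h import *; print(r.get_obs()['contact_force'])"
```

```text
scene eye [587.7  -5.   32. ] ahead 57.6 side -1.1
shift [-0.3  0.9 14.6] turn [-0.    -0.     0.001] | yaw now -1.4
[ 0.35269397  0.17509871 -1.84068712]
```

>>> step_arm([
  [0,1,8,0,0,0,10],
  [0,1,12,0,0,0,10],
  [0,1,13,0,0,0,10],
  [0,1,13,0,0,0,10],
])

```text
clock: 4.65
tcp_pos: [0.5311, -0.0044, 0.0292]
orientation: [3.141, -0.041, -0.001]
contact_force: [0.4, -0.6, -2.7]
grip_width: 0.0193
gripper_force: 40.3
```

>>> step_arm([
  [0,0,0.7,0,0,0,10],
  [0,0,0.7,0,0,0,10],
])

```text
clock: 4.85
tcp_pos: [0.5314, -0.0043, 0.0288]
orientation: [3.141, -0.041, 0.001]
contact_force: [-0.5, 0.3, -0.4]
grip_width: 0.0189
gripper_force: 40.5
```

>>> step_arm([
  [0,0,0.5,0,0,0,10],
  [0,0,0.5,0,0,0,10],
])

```text
clock: 5.05
tcp_pos: [0.5314, -0.0043, 0.0286]
orientation: [3.141, -0.041, 0.001]
contact_force: [-2.6, 0.1, 4.8]
grip_width: 0.0193
gripper_force: 41.0
```

>>> step_arm([
  [6,0,-0.4,0,0,0,10],
  [14,0,-0.4,0,0,0,10],
  [22,0,-0.4,0,0,0,10],
  [30,0,-0.4,0,0,0,10],
  [38,0,-0.4,0,0,0,10],
  [46,0,-0.4,0,0,0,10],
  [50,0,-0.4,0,0,0,10],
  [50,0,-0.4,0,0,0,10],
])

```text
clock: 5.85
tcp_pos: [0.5827, -0.0056, 0.0287]
orientation: [-3.141, 0.041, -0.003]
contact_force: [1.3, 0.2, 1.3]
grip_width: 0.0193
gripper_force: 40.7
```

>>> step_arm([
  [3,0,0,0,0,0,10],
  [5,0,0,0,0,0,10],
  [5,0,0,0,0,0,10],
])

```text
clock: 6.15
tcp_pos: [0.5861, -0.0057, 0.0286]
orientation: [3.141, -0.041, -0.0]
contact_force: [-2.6, -0.1, 5.1]
grip_width: 0.0195
gripper_force: 41.2
```

>>> step_arm([
  [1.5,0,0,0,0,0,10],
  [3,0,0,0,0,0,10],
  [3,0,0,0,0,0,10],
])

```text
clock: 6.45
tcp_pos: [0.589, -0.0058, 0.0287]
orientation: [3.141, -0.041, -0.001]
contact_force: [-3.8, -0.2, 6.5]
grip_width: 0.0195
gripper_force: 41.2
```

>>> step_arm([
  [1.5,0,-0.3,0,0,0,10],
  [3,0,-0.3,0,0,0,10],
  [3,0,-0.3,0,0,0,10],
])

```text
clock: 6.75
tcp_pos: [0.5925, -0.006, 0.0287]
orientation: [-3.141, 0.041, -0.001]
contact_force: [-1.1, 0.2, 0.2]
grip_width: 0.0194
gripper_force: 40.7
```

```bash
python3 - <<'E'
from h import *
g=grab('scene'); f=grab('top')
a=cv2.resize(g['image'][190:330,240:420],None,fx=3,fy=3); b=cv2.resize(f['image'][110:230,220:330],None,fx=3.5,fy=3.5)
h=max(a.shape[0],b.shape[0]); z=np.zeros((h,a.shape[1]+b.shape[1],3),np.uint8); z[:a.shape[0],:a.shape[1]]=a; z[:b.shape[0],a.shape[1]:]=b
print(z.shape); cv2.imwrite('pics/s3.png',z[...,::-1][:600,:])
E
```

```text
(420, 925, 3)
```

View pics/s3.png

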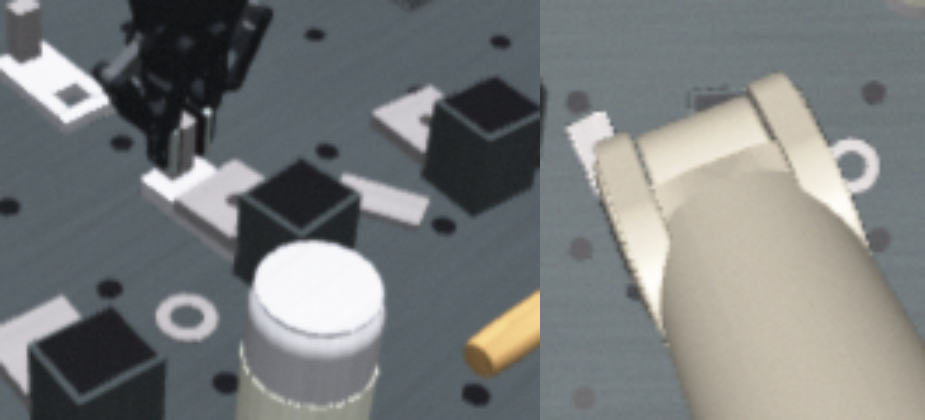

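The 16 mm shim has gone under the middle lug, with its rear and tab still showing. I'll keep pushing until it meets the post.

>>> step_arm([
  [1.5,0,0,0,0,0,10],
  [3,0,0,0,0,0,10],
  [3,0,0,0,0,0,10],
])

```text
clock: 7.15
tcp_pos: [0.5929, -0.0062, 0.0286]
orientation: [3.14, -0.041, -0.007]
contact_force: [-9.0, -0.6, 9.0]
grip_width: 0.0195
gripper_force: 41.9
```

>>> step_arm([
  [1,0,0,0,0,0,10],
  [2,0,0,0,0,0,10],
  [2,0,0,0,0,0,10],
])

```text
clock: 7.45
tcp_pos: [0.593, -0.0062, 0.0286]
orientation: [3.14, -0.04, -0.013]
contact_force: [-14.3, 0.1, 14.1]
grip_width: 0.0195
gripper_force: 42.5
```

>>> step_arm([
  [-4,0,0,0,0,0,50],
  [-4,0,0,0,0,0,50],
  [-4,0,-10,0,0,0,50],
  [-4,0,-50,0,0,0,50],
  [-50,0,-80,0,0,0,50],
  [-100,0,-80,0,0,0,50],
  [-150,0,-80,0,0,0,50],
])

```text
clock: 8.15
tcp_pos: [0.4518, -0.002, 0.1106]
orientation: [-3.141, 0.042, -0.007]
contact_force: [0.3, 1.1, -1.0]
grip_width: 0.05
gripper_force: 0.0
```

```bash
python3 go.py 421 2 110 -1.7 421 2 29 -1.7
```

```text
shift [-30.9  -3.2   0.4] turn [-0.    -0.004  0.003] | yaw now -1.5
shift [-31.3  -3.2  81.4] turn [-0.    -0.004  0.003] | yaw now -1.5
```

>>> step_arm([
  [-26,-3,0,0,0,0,50],
  [-26,-3,0,0,0,0,50],
  [-26,-3,0,0,0,0,50],
])

```text
clock: 8.45
tcp_pos: [0.4267, 0.0015, 0.1098]
orientation: [3.141, -0.041, 0.004]
contact_force: [0.4, 0.3, -0.9]
grip_width: 0.0501
gripper_force: 0.0
```

```bash
python3 - <<'E'
from m2 import *
from go import to
o=r.get_obs();to(421,2,29,-1.7,o)
f=grab('top'); g=grab('scene')
measure(f,g,{n:(np.array(p)/1e3,h,w) for n,p,h,w in(('s12',(476.7,1.7),.012,9),('s8',(462,-99),.008,9),('f16',(645,-5.6),.0295,8))})
E
```

```text
shift [-5.9 -0.4 80.8] turn [ 0.    -0.003  0.004] | yaw now -1.5
s12 no
s8 top [461.9 -98.9] scene [ 462.6 -100.2] tri [461.7 -99.3   7. ] rect [ 440.3 -103.6] [88.7 46.3] 12.01
f16 top [645.1  -5.7] scene [nan nan] tri [nan nan nan] rect [629.3  -5.6] [56.9 80.3] 88.5
```

>>> step_arm([
  [-5,0,30,0,0,0,50],
  [-5,0,60,0,0,0,50],
  [-5,0,75,0,0,0,50],
  [-5,0,81,0,0,0,50],
  [-5,0,81,0,0,0,10],
  [-5,0,81,0,0,0,10],
  [-5,0,81,0,0,0,10],
  [-5,0,81,0,0,0,10],
])

```text
clock: 9.35
tcp_pos: [0.4212, 0.0015, 0.0285]
orientation: [-3.141, 0.042, -0.002]
contact_force: [-0.1, -0.3, 1.3]
grip_width: 0.0195
gripper_force: 39.6
```

>>> step_arm([
  [0,0,-10,0,0,0,10],
  [0,0,-30,0,0,0,10],
  [0,0,-45,0,0,0,10],
  [0,0,-45,0,0,0,10],
])

```text
clock: 9.75
tcp_pos: [0.422, 0.0016, 0.075]
orientation: [-3.141, 0.042, -0.007]
contact_force: [0.1, 0.8, -1.4]
grip_width: 0.0193
gripper_force: 39.3
```

```bash
python3 eye.py 58; python3 go.py 541 -153 74 -7.5
```

```text
scene eye [478.1  -0.7  58. ] ahead 56.0 side -0.8
shift [124.4 151.1  -0.6] turn [ 0.    -0.001  0.104] | yaw now -1.5
```

>>> step_arm([
  [50,0,-1,0,0,0,10],
  [95,30,-1,0,0,0,10],
  [127.5,70,-1,0,0,0.05,10],
  [127.5,115,-1,0,0,0.104,10],
  [127.5,154.5,-1,0,0,0.104,10],
  [127.5,154.5,15,0,0,0.104,10],
  [127.5,154.5,35,0,0,0.104,10],
  [127.5,154.5,43,0,0,0.104,10],
])

```text
clock: 10.65
tcp_pos: [0.5419, -0.1561, 0.0276]
orientation: [-3.134, 0.205, 0.007]
contact_force: [-4.2, 0.7, 5.6]
grip_width: 0.0183
gripper_force: 38.7
```

```bash
python3 eye.py 17; python3 go.py 544.3 -156.9 28.5 -7.5
```

```text
scene eye [ 587.4 -156.3   17. ] ahead 45.2 side 5.8
shift [ 1.7  0.8 -0.1] turn [-0.     0.003  0.001] | yaw now -7.4
```

```bash
python3 - <<'E'
from h import *
g=grab('scene')
cv2.imwrite('pics/s4.png',cv2.resize(g['image'][210:350,150:330],None,fx=4,fy=4,interpolation=cv2.INTER_CUBIC)[...,::-1])
print(proj(g,[[.5974,-.1634,.012],[.5874,-.1563,.017],[.6593,-.172,.0255]])); print(r.get_obs()['contact_force'],r.get_obs()['tcp_pos'])
E
```

```text
[[237.66846837 288.36168326]
 [237.24646549 281.51864125]
 [255.9549541  304.90986445]]
[ 0.08548231 -0.03342855 -1.75688061] [ 0.54356333 -0.15582575  0.02928575]
```

View pics/s4.png

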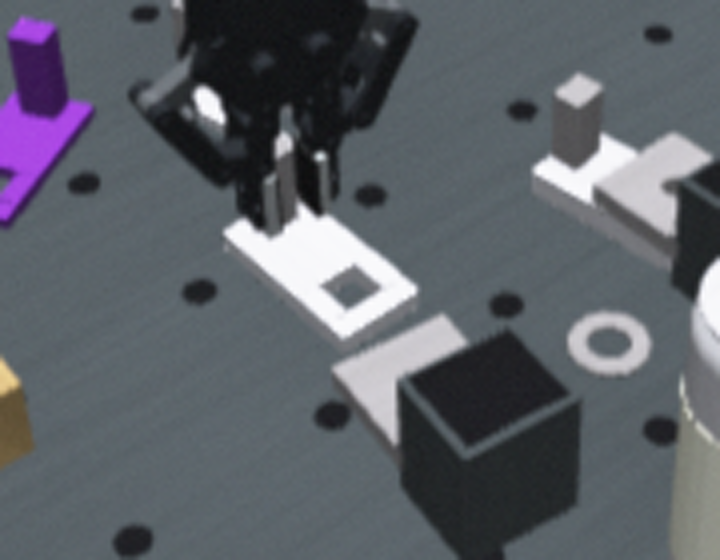

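The 12 mm shim's front seems to have tipped up in the grip when it touched down: the eye sits at (237,282), about 6 px higher than a flat shim would. I'll open the fingers so it settles flat, then re-measure and regrip.

>>> step_arm([
  [0,0,0,0,0,0,45],
  [0,0,0,0,0,0,45],
  [0,0,0,0,0,0,45],
  [0,0,0,0,0,0,45],
])

```text
clock: 11.2
tcp_pos: [0.5443, -0.1563, 0.0302]
orientation: [3.135, -0.204, 0.001]
contact_force: [-0.5, 0.1, 1.1]
grip_width: 0.0452
gripper_force: 0.0
```

```bash
python3 eye.py 12; python3 - <<'E'
from h import *
g=grab('scene')
m=cv2.resize(g['image'][210:350,150:330],None,fx=4,fy=4,interpolation=cv2.INTER_CUBIC)
cv2.imwrite('pics/s5.png',m[...,::-1])
E
```

```text
(no output)
```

View pics/s5.png

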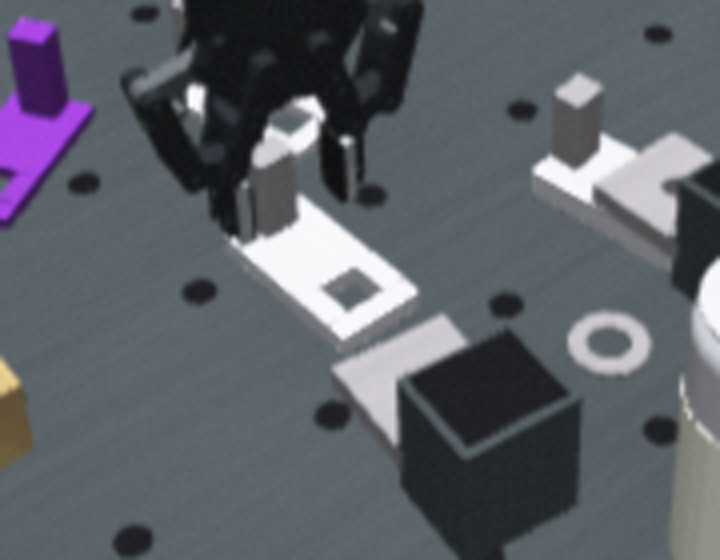

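```bash
python3 - <<'E'
from h import *
from go import to
g=grab('scene')
c=lambda u,v:(150+u/4-.4,210+v/4-.4)
for n,p,z in(('eye',(351,288),.012),('frontR bottom',(345,352),0),('frontR top',(343,340),.012),('frontL top',(417,293),.012),('rearR top',(232,240),.012),('tabtop',(275,152),.058),('lug near corner top',(333,368),.0255),('lug far corner',(440,315),.0255)):
    print(n,(ray(g,c(*p),z)[0]*1e3).round(1))
C=cloud(g)
for n,p in(('eye side',(320,260)),('front',(380,295)),('frontR',(340,315)),('rear',(255,240)),('tabtop',(275,152)),('lug',(420,340)),('f16lug',(650,170)),('table',(250,300))):
    u,v=map(int,c(*p)); print(n,(np.median(C[v-1:v+2,u-1:u+2].reshape(-1,3),0)*1e3).round(1))
o=r.get_obs();print(o['tcp_pos'],o['contact_force'])
f=grab('top'); cv2.imwrite('pics/t5.png',cv2.resize(f['image'][100:300,200:400],None,fx=3,fy=3)[...,::-1])
E
```

```text
eye [ 583.5 -153.3   12. ]
frontR bottom [ 603.6 -173.     0. ]
frontR top [ 606.8 -175.9   12. ]
frontL top [ 605.8 -132.9   12. ]
rearR top [ 521.8 -175.4   12. ]
tabtop [ 529.6 -152.6   58. ]
lug near corner top [ 627.6 -196.5   25.5]
lug far corner [ 633.7 -142.5   25.5]
eye side [ 557.3 -152.4   11.6]
front [ 589.9 -143.4    9.1]
frontR [ 593.2 -168.4   12.2]
rear [ 552.1 -182.5   39.3]
tabtop [ 527.6 -152.    57.8]
lug [ 637.8 -157.8   25.2]
f16lug [629.2  -8.8  29.1]
table [ 5.480e+02 -1.851e+02  5.000e-01]
[ 0.54395339 -0.15626554  0.02991972] [-0.26756113  0.16589364 -0.26393716]
```

View pics/t5.png

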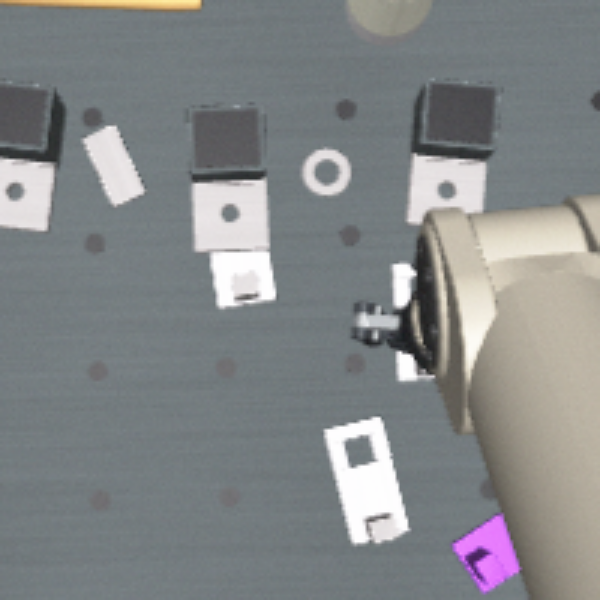

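The 12 mm shim is lying flat after slipping about 16 mm back in the grip: eye near (583,-153), tab near (526,-154), yaw ≈ 0. In the top view the 16 mm shim is slightly twisted under the middle lug, which I'll straighten later. I'll regrip the 12 mm shim with more force.

```bash
python3 go.py 527 -154 29 -0.3
```

```text
shift [-17.1  -0.    0.9] turn [ 0.    -0.    -0.125] | yaw now -7.5
```

>>> step_arm([
  [-8,0,0.5,0,0,-0.06,50],
  [-17,0,0.9,0,0,-0.125,50],
  [-17,0,0.9,0,0,-0.125,50],
  [-17,0,0.9,0,0,-0.125,50],
  [-17,0,0.9,0,0,-0.125,10],
  [-17,0,0.9,0,0,-0.125,10],
  [-17,0,0.9,0,0,-0.125,10],
  [-17,0,0.9,0,0,-0.125,10],
], grip_force=70)

```text
clock: 12.25
tcp_pos: [0.5277, -0.154, 0.0292]
orientation: [3.141, -0.009, 0.002]
contact_force: [0.3, -0.5, 2.0]
grip_width: 0.0185
gripper_force: 68.7
```

```bash
python3 eye.py 12
```

```text
scene eye [ 584.2 -153.8   12. ] ahead 56.4 side 0.5
```

```bash
python3 go.py 543.5 -156.8 34 -7.5
```

```text
shift [15.8  2.7 -4.8] turn [-0.    -0.001  0.126] | yaw now -0.3
```

>>> step_arm([
  [0,0,-6,0,0,0,10],
  [8,1,-6,0,0,0.06,10],
  [15.8,2.7,-6,0,0,0.126,10],
  [15.8,2.7,-6,0,0,0.126,10],
  [15.8,2.7,-6,0,0,0.126,10],
  [15.8,2.7,-3,0,0,0.126,10],
  [15.8,2.7,-1,0,0,0.126,10],
  [15.8,2.7,-0.3,0,0,0.126,10],
])

```text
clock: 13.15
tcp_pos: [0.5421, -0.1568, 0.0292]
orientation: [3.135, -0.205, -0.002]
contact_force: [-4.5, 0.7, 8.2]
grip_width: 0.0189
gripper_force: 69.8
```

```bash
python3 eye.py 13;python3 go.py 543.5 -156.8 29 -7.5
```

```text
scene eye [ 599.  -164.2   13. ] ahead 57.4 side 0.1
shift [ 1.  -0.2  0.2] turn [ 0.     0.001 -0.   ] | yaw now -7.5
```

>>> step_arm([
  [6,0,-0.4,0,0,0,10],
  [14,0,-0.4,0,0,0,10],
  [22,0,-0.4,0,0,0,10],
  [30,0,-0.4,0,0,0,10],
  [38,0,-0.4,0,0,0,10],
  [46,0,-0.4,0,0,0,10],
  [52,0,-0.4,0,0,0,10],
  [54,0,-0.4,0,0,0,10],
])

```text
clock: 14.05
tcp_pos: [0.5973, -0.1639, 0.0296]
orientation: [-3.135, 0.206, -0.001]
contact_force: [-0.6, -0.4, -1.5]
grip_width: 0.0184
gripper_force: 68.4
```

>>> step_arm([
  [2,0,0,0,0,0,10],
  [4,0,0,0,0,0,10],
  [4,0,0,0,0,0,10],
])

```text
clock: 14.35
tcp_pos: [0.6004, -0.1644, 0.0296]
orientation: [3.135, -0.206, 0.0]
contact_force: [-0.3, 1.1, -1.9]
grip_width: 0.019
gripper_force: 68.4
```

>>> step_arm([
  [1,0,0,0,0,0,10],
  [3,0,0,0,0,0,10],
  [3,0,0,0,0,0,10],
])

```text
clock: 14.65
tcp_pos: [0.6037, -0.1648, 0.0297]
orientation: [3.135, -0.206, 0.001]
contact_force: [-0.1, -0.2, -1.4]
grip_width: 0.0188
gripper_force: 68.4
```

>>> step_arm([
  [1,0,0.3,0,0,0,10],
  [2,0,0.3,0,0,0,10],
  [3,0,0.3,0,0,0,10],
  [3,0,0.3,0,0,0,10],
])

```text
clock: 15.05
tcp_pos: [0.6051, -0.165, 0.0293]
orientation: [3.135, -0.206, -0.004]
contact_force: [-5.7, -0.3, 2.9]
grip_width: 0.0188
gripper_force: 69.2
```

>>> step_arm([
  [1,0,0,0,0,0,10],
  [2,0,0,0,0,0,10],
  [2,0,0,0,0,0,10],
])

```text
clock: 15.35
tcp_pos: [0.6051, -0.165, 0.0293]
orientation: [3.135, -0.206, -0.01]
contact_force: [-11.1, 2.8, 9.9]
grip_width: 0.0188
gripper_force: 70.1
```

>>> step_arm([
  [-3,0,-0.5,0,0,0,10],
  [-3,0,-0.5,0,0,0,30],
  [-3,0,-0.5,0,0,0,40],
  [-3,0,-0.5,0,0,0,40],
  [-3,0,-30,0,0,0,40],
  [-3,0,-70,0,0,0,45],
  [-40,0,-80,0,0,0,50],
  [-90,0,-80,0,0,0,50],
])

```text
clock: 16.15
tcp_pos: [0.5224, -0.1537, 0.1119]
orientation: [3.134, -0.205, 0.012]
contact_force: [-0.2, 0.2, -0.8]
grip_width: 0.05
gripper_force: 0.0
```

```bash
python3 go.py 407 -111 110 12; python3 - <<'E'
from m2 import *
f=grab('top'); g=grab('scene')
measure(f,g,{n:(np.array(p)/1e3,h,w) for n,p,h,w in(('s8',(462,-99),.008,9),('f16',(645,-5.6),.0295,8))})
cv2.imwrite('pics/t6.png',cv2.resize(f['image'][100:300,200:400],None,fx=3,fy=3)[...,::-1])
E
```

```text
shift [-120.   -27.3    1. ] turn [ 0.001 -0.008 -0.34 ] | yaw now -7.5
s8 top [461.9 -98.9] scene [ 462.6 -100.2] tri [461.7 -99.3   7. ] rect [ 440.3 -103.6] [88.7 46.3] 12.01
f16 top [645.2  -5.5] scene [nan nan] tri [nan nan nan] rect [628.1  -6.6] [83.1 57.2] 3.28
```

View pics/t6.png

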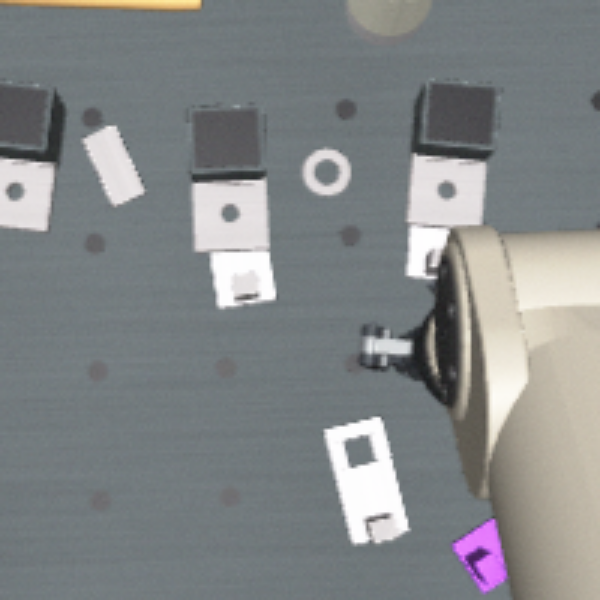

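>>> step_arm([
  [-50,-12,0,0,0,-0.15,50],
  [-100,-24,0,0,0,-0.3,50],
  [-113,-27.3,0,0,0,-0.34,50],
  [-113,-27.3,0,0,0,-0.34,50],
  [-113,-27.3,0,0,0,-0.34,50],
  [-113,-27.3,0,0,0,-0.34,50],
])

```text
clock: 16.85
tcp_pos: [0.4126, -0.1122, 0.1097]
orientation: [3.125, 0.325, 0.003]
contact_force: [0.3, -0.6, -0.6]
grip_width: 0.0504
gripper_force: 0.0
```

```bash
python3 go.py 407.5 -111.6 28 12
```

```text
shift [-5.  -1.7 81.7] turn [ 0.    -0.002 -0.002] | yaw now 11.9
```

>>> step_arm([
  [-5,-1.7,30,0,0,0,50],
  [-5,-1.7,60,0,0,0,50],
  [-5,-1.7,75,0,0,0,50],
  [-5,-1.7,81,0,0,0,50],
  [-5,-1.7,81,0,0,0,10],
  [-5,-1.7,81,0,0,0,10],
  [-5,-1.7,81,0,0,0,10],
  [-5,-1.7,81,0,0,0,10],
], grip_force=70)

```text
clock: 17.65
tcp_pos: [0.4061, -0.1114, 0.0291]
orientation: [3.124, 0.327, 0.003]
contact_force: [0.9, -0.1, 0.9]
grip_width: 0.0189
gripper_force: 68.5
```

>>> step_arm([
  [0,0,-10,0,0,0,10],
  [0,0,-40,0,0,0,10],
  [0,0,-60,0,0,0,10],
  [0,0,-60,0,0,0,10],
])

```text
clock: 18.05
tcp_pos: [0.4072, -0.1116, 0.0911]
orientation: [3.122, 0.326, 0.008]
contact_force: [-0.3, -0.3, -2.0]
grip_width: 0.0189
gripper_force: 68.6
```

```bash
python3 eye.py 69; python3 go.py 554.5 174 89 -8.2
```

```text
top eye [462.7 -99.1  69. ] ahead 56.8 side 0.8
scene eye [ 462.7 -100.5   69. ] ahead 56.5 side -0.6
tri [462.3 -99.6  68.3]
((456.4455261230469, -100.33954620361328), (57.03639221191406, 46.197601318359375), 11.373047828674316)
shift [ 2.049e+02 -2.485e+02 -2.000e-01] turn [ 0.001 -0.001  0.351] | yaw now 11.9
```

```bash
python3 go.py 552 174.8 89 -8.2
```

```text
shift [ 2.026e+02 -2.498e+02 -2.000e-01] turn [ 0.001 -0.001  0.351] | yaw now 11.9
```

>>> step_arm([
  [202.5,-249,0,0,0,0.351,10],
  [202.5,-249,0,0,0,0.351,10],
  [202.5,-249,0,0,0,0.351,10],
  [202.5,-249,0,0,0,0.351,10],
  [202.5,-249,0,0,0,0.351,10],
  [202.5,-249,0,0,0,0.351,10],
  [202.5,-249,0,0,0,0.351,10],
  [202.5,-249,0,0,0,0.351,10],
])

```text
clock: 18.95
tcp_pos: [0.5524, 0.1809, 0.0873]
orientation: [-3.13, 0.212, 0.0]
contact_force: [-0.7, 0.2, -2.0]
grip_width: 0.019
gripper_force: 68.8
```

```bash
python3 eye.py 69; python3 go.py 552 174.8 29 -8.2
```

```text
top eye [607.5 173.7  69. ] ahead 55.6 side 0.3
scene eye [611.2 164.5  69. ] ahead 60.5 side -8.3
tri [607.  173.6  63.1]
((599.7202758789062, 174.99545288085938), (45.77340316772461, 60.0904426574707), 81.91275024414062)
shift [ 1.4 -0.3 57.7] turn [0.001 0.003 0.003] | yaw now -8.0
```

>>> step_arm([
  [1,0,25,0,0,0,10],
  [1,0,42,0,0,0,10],
  [1,0,50,0,0,0,10],
  [1,0,54,0,0,0,10],
  [1,0,56,0,0,0,10],
  [1,0,57,0,0,0,10],
  [1,0,57.5,0,0,0,10],
  [1,0,57.5,0,0,0,10],
])

```text
clock: 19.85
tcp_pos: [0.5532, 0.1743, 0.0313]
orientation: [-3.133, 0.223, -0.001]
contact_force: [-0.0, 0.4, -1.4]
grip_width: 0.019
gripper_force: 68.9
```

```bash
python3 eye.py 8; python3 go.py 552 174.8 29 -8.2
```

```text
top eye [608.9 167.7   8. ] ahead 56.1 side 1.4
scene eye [608.3 167.7   8. ] ahead 55.5 side 1.3
tri [608.7 167.5   8.3]
((600.9236450195312, 169.01609802246094), (46.039695739746094, 60.61458969116211), 81.37720489501953)
shift [-1.1 -0.3  2.2] turn [-0.    -0.001  0.001] | yaw now -8.1
```

>>> step_arm([
  [0,0,1,0,0,0,10],
  [0,0,2,0,0,0,10],
  [0,0,2.4,0,0,0,10],
  [0,0,2.4,0,0,0,10],
])

```text
clock: 20.35
tcp_pos: [0.553, 0.1743, 0.0291]
orientation: [3.133, -0.223, 0.001]
contact_force: [-3.4, -0.8, 5.3]
grip_width: 0.0191
gripper_force: 70.1
```

>>> step_arm([
  [6,0,-0.4,0,0,0,10],
  [14,0,-0.4,0,0,0,10],
  [22,0,-0.4,0,0,0,10],
  [30,0,-0.4,0,0,0,10],
  [38,0,-0.4,0,0,0,10],
  [46,0,-0.4,0,0,0,10],
  [52,0,-0.4,0,0,0,10],
  [54,0,-0.4,0,0,0,10],
])

```text
clock: 21.15
tcp_pos: [0.6073, 0.1666, 0.0291]
orientation: [-3.133, 0.224, -0.0]
contact_force: [-5.4, -0.1, 7.3]
grip_width: 0.0192
gripper_force: 70.0
```

>>> step_arm([
  [2,0,0,0,0,0,10],
  [4,0,0,0,0,0,10],
  [6,0,0,0,0,0,10],
  [6,0,0,0,0,0,10],
])

```text
clock: 21.55
tcp_pos: [0.6129, 0.166, 0.0291]
orientation: [-3.133, 0.223, -0.001]
contact_force: [-2.5, 0.7, 5.6]
grip_width: 0.019
gripper_force: 69.8
```

>>> step_arm([
  [1,0,0,0,0,0,10],
  [3,0,0,0,0,0,10],
  [3,0,0,0,0,0,10],
])

```text
clock: 21.85
tcp_pos: [0.6148, 0.1657, 0.0291]
orientation: [-3.134, 0.223, 0.002]
contact_force: [-5.8, 0.2, 8.6]
grip_width: 0.0186
gripper_force: 70.1
```

>>> step_arm([
  [1,0,-0.2,0,0,0,10],
  [2.5,0,-0.2,0,0,0,10],
  [2.5,0,-0.2,0,0,0,10],
])

```text
clock: 22.15
tcp_pos: [0.6148, 0.1657, 0.0291]
orientation: [3.133, -0.222, -0.009]
contact_force: [-12.7, 0.2, 12.8]
grip_width: 0.0188
gripper_force: 71.0
```

>>> step_arm([
  [1,0,0,0,0,0,10],
  [2,0,0,0,0,0,10],
  [2,0,0,0,0,0,10],
])

```text
clock: 22.45
tcp_pos: [0.6148, 0.1657, 0.0291]
orientation: [3.132, -0.221, -0.014]
contact_force: [-20.1, -1.2, 18.6]
grip_width: 0.0189
gripper_force: 71.7
```

>>> step_arm([
  [-5,0,-0.5,0,0,0,10],
  [-5,0,-0.5,0,0,0,30],
  [-5,0,-0.5,0,0,0,40],
  [-5,0,-0.5,0,0,0,40],
  [-5,0,-30,0,0,0,40],
  [-5,0,-70,0,0,0,45],
  [-50,0,-80,0,0,0,50],
  [-100,0,-80,0,0,0,50],
])

```text
clock: 23.25
tcp_pos: [0.5231, 0.1794, 0.1113]
orientation: [-3.13, 0.228, -0.009]
contact_force: [-0.9, 1.7, -0.4]
grip_width: 0.05
gripper_force: 0.0
```

>>> step_arm([
  [-50,0,-20,0,0,0,50],
  [-100,0,-20,0,0,0,50],
  [-100,0,-20,0,0,0,50],
  [-100,0,-20,0,0,0,50],
])

```text
clock: 23.65
tcp_pos: [0.4215, 0.1931, 0.1294]
orientation: [3.134, -0.221, 0.002]
contact_force: [0.3, 0.1, 0.2]
grip_width: 0.0498
gripper_force: 0.0
```

```bash
python3 - <<'E'
from m2 import *
o=r.get_obs(); print(o['tcp_pos'])
f=grab('top'); g=grab('scene'); pickle.dump((f,g),open('after.pkl','wb'))
measure(f,g,{n:(np.array(p)/1e3,h,w) for n,p,h,w in(('f8',(668,159),.0215,8),('f16',(645,-5.6),.0295,8),('f12',(659,-171),.0255,8))})
C=cloud(f); K=cloud(g)
# tab tops in both views, by depth
for nm,F,C in(('top',f,cloud(f)),('scene',g,cloud(g))):
  for n,p in(('s8',(613,167)),('s16',(590,-6)),('s12',(603,-165))):
    m=((abs(C[...,0]*1e3-p[0])<25)&(abs(C[...,1]*1e3-p[1])<30)&(C[...,2]>.054)&(C[...,2]<.062)).astype(np.uint8)
    k,l,s,c=cv2.connectedComponentsWithStats(m)
    if k>1:
        i=1+np.argmax(s[1:,4]); ys,xs=np.where(l==i); W=ray(F,np.c_[xs,ys],.058)[:,:2]*1e3; rc=cv2.minAreaRect(W.astype(np.float32)); print(nm,n,s[i,4],W.mean(0).round(1),np.round(rc[1],1),round(rc[2],1))
a=cv2.resize(f['image'][110:220,180:380],None,fx=4,fy=4,interpolation=cv2.INTER_CUBIC)
cv2.imwrite('pics/t7.png',a[...,::-1][:600,:800])
E
```

```text
[0.42147364 0.19314846 0.1294318 ]
f8 top [668.6 159.5] scene [nan nan] tri [nan nan nan] rect [652.2 162. ] [57.1 82. ] 81.8
f16 top [645.1  -5.5] scene [nan nan] tri [nan nan nan] rect [628.1  -6.4] [83.1 57.8] 3.28
f12 top [ 658.4 -170.8] scene [nan nan] tri [nan nan nan] rect [ 644.2 -170.3] [57. 83.] 87.65
top s8 61 [611.7 165.5] [17.9 15.6] 88.3
top s16 60 [586.9 -16. ] [15.6 19.4] 9.6
top s12 63 [ 602.6 -163.2] [17.7 15.5] 88.3
scene s8 53 [615.3 161.9] [22.4 20.2] 86.4
scene s16 72 [590.2 -19.7] [17.7 23. ] 8.9
scene s12 92 [ 605.1 -167.4] [20.5 18.6] 85.4
```

View pics/t7.png

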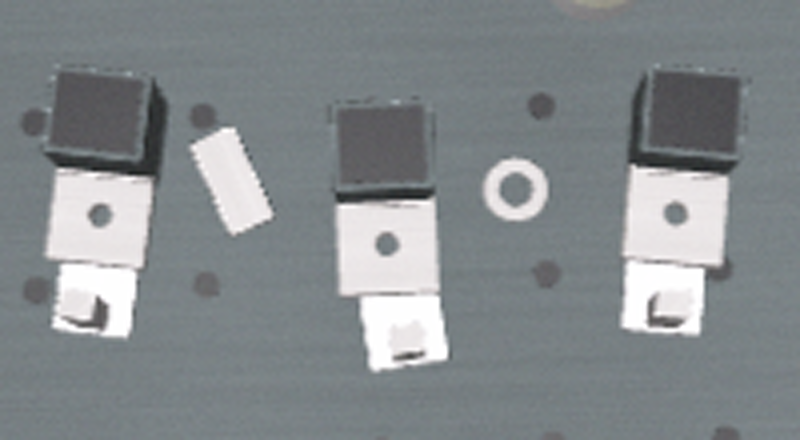

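All three shims are under their lugs. The 16 mm one, tab near top-crop (407,340), has turned about 9° and shifted some 12 mm sideways, perhaps from a knock or the release. I'll square it up by closing on its tab and pushing it home again.

```bash
python3 go.py 588.5 -12 129 -1.5
```

```text
shift [192.7 179.3   0.4] turn [-0.001 -0.001 -0.117] | yaw now -8.2
```

>>> step_arm([
  [192.7,179.3,0,0,0,-0.117,70],
  [192.7,179.3,0,0,0,-0.117,70],
  [192.7,179.3,0,0,0,-0.117,70],
  [192.7,179.3,0,0,0,-0.117,70],
  [192.7,179.3,0,0,0,-0.117,70],
  [192.7,179.3,0,0,0,-0.117,70],
  [192.7,179.3,0,0,0,-0.117,70],
  [192.7,179.3,0,0,0,-0.117,70],
], grip_force=40)

```text
clock: 24.55
tcp_pos: [0.5869, -0.0113, 0.1284]
orientation: [-3.14, 0.04, 0.002]
contact_force: [-0.3, 1.3, 0.2]
grip_width: 0.0698
gripper_force: 0.0
```

```bash
python3 go.py 588.5 -12 30 -1.5
```

```text
shift [ 1.7  0.8 98.4] turn [-0.001  0.001  0.001] | yaw now -1.5
```

>>> step_arm([
  [1,0,40,0,0,0,70],
  [1,0,75,0,0,0,70],
  [1,0,92,0,0,0,70],
  [1,0,98,0,0,0,70],
  [1,0,98,0,0,0,70],
  [1,0,98,0,0,0,40],
  [1,0,98,0,0,0,10],
  [1,0,98,0,0,0,10],
])

```text
clock: 25.35
tcp_pos: [0.5887, -0.012, 0.0321]
orientation: [3.141, -0.04, 0.003]
contact_force: [-0.3, -1.3, 0.5]
grip_width: 0.027
gripper_force: 0.6
```

>>> step_arm([
  [0,0,0,0,0,0,10],
  [0,-3,0,0,0,0,10],
  [0,-5.5,0,0,0,0,10],
  [0,-5.5,0,0,0,0,10],
])

```text
clock: 25.75
tcp_pos: [0.5892, -0.0072, 0.0321]
orientation: [3.14, -0.041, 0.003]
contact_force: [-0.0, -2.5, 5.9]
grip_width: 0.0199
gripper_force: 39.2
```

>>> step_arm([
  [2,0,0,0,0,0,10],
  [4,0,0,0,0,0,10],
  [5,0,0,0,0,0,10],
  [5,0,0,0,0,0,10],
])

```text
clock: 26.15
tcp_pos: [0.5902, -0.0071, 0.0321]
orientation: [3.139, -0.041, -0.009]
contact_force: [-12.7, -1.8, 19.0]
grip_width: 0.0196
gripper_force: 40.5
```

>>> step_arm([
  [-4.5,0,-0.5,0,0,0,10],
  [-4.5,0,-0.5,0,0,0,30],
  [-4.5,0,-0.5,0,0,0,40],
  [-4.5,0,-0.5,0,0,0,40],
  [-4.5,0,-30,0,0,0,40],
  [-4.5,0,-70,0,0,0,45],
  [-50,0,-110,0,0,0,50],
  [-95,0,-130,0,0,0,50],
])

```text
clock: 26.95
tcp_pos: [0.5082, -0.0037, 0.1589]
orientation: [-3.14, 0.04, -0.006]
contact_force: [-0.2, -0.0, 1.4]
grip_width: 0.0499
gripper_force: 0.0
```

```bash
cat > chk.py <<'E'
from m2 import *
def chk(save=None):
    o=r.get_obs(); print(o['tcp_pos'])
    f=grab('top'); g=grab('scene'); pickle.dump((f,g),open('after.pkl','wb'))
    for n,p,h in(('f8',(668,159),.0215),('f16',(645,-5.6),.0295),('f12',(659,-171),.0255)):
        a=dark_blob(f,[p[0]/1e3,p[1]/1e3,h],8)
        if a is not None: print(n,'hole top',(ray(f,a,h)[0]*1e3).round(1))
    for nm,F,C in(('top',f,cloud(f)),('scene',g,cloud(g))):
      for n,p in(('s8',(613,167)),('s16',(590,-6)),('s12',(603,-165))):
        m=((abs(C[...,0]*1e3-p[0])<25)&(abs(C[...,1]*1e3-p[1])<30)&(C[...,2]>.054)&(C[...,2]<.062)).astype(np.uint8)
        k,l,s,c=cv2.connectedComponentsWithStats(m)
        if k>1:
            i=1+np.argmax(s[1:,4]); ys,xs=np.where(l==i); W=ray(F,np.c_[xs,ys],.058)[:,:2]*1e3; print(nm,n,s[i,4],W.mean(0).round(1))
chk()
E
python3 chk.py; python3 go.py 498 -329 150 0
```

```text
[ 0.50815173 -0.0036742   0.15887422]
f8 hole top [668.6 159.5  21.5]
f16 hole top [645.2  -5.5  29.5]
f12 hole top [ 658.4 -170.8   25.5]
top s8 64 [612.  166.1]
top s12 65 [ 602.5 -163.3]
scene s8 55 [615.1 161.5]
scene s16 70 [589.7  -9.3]
scene s12 91 [ 605.1 -167.2]
shift [  2.6 324.9   9.7] turn [ 0.002 -0.001 -0.024] | yaw now -1.4
```

The shims are all home and the stands haven't moved. Next the pins. I'll pinch the end pin along x first to tie the robot frame to the camera, then grip it along y.

```bash
python3 go.py 540.2 -328.5 140 90
```

```text
shift [ 44.8 323.3  19.7] turn [ 2.000e-03  1.000e-03 -1.595e+00] | yaw now -1.4
```

>>> step_arm([
  [44.8,323.3,10,0,0,-1.595,36],
  [44.8,323.3,10,0,0,-1.595,36],
  [44.8,323.3,10,0,0,-1.595,36],
  [44.8,323.3,10,0,0,-1.595,36],
  [44.8,323.3,10,0,0,-1.595,36],
  [44.8,323.3,10,0,0,-1.595,36],
  [44.8,323.3,10,0,0,-1.595,36],
  [44.8,323.3,10,0,0,-1.595,36],
], grip_force=25)

```text
clock: 27.85
tcp_pos: [0.542, -0.3367, 0.1455]
orientation: [2.642, 1.696, -0.003]
contact_force: [-0.4, 0.2, -0.5]
grip_width: 0.0358
gripper_force: 0.0
```

```bash
python3 go.py 540.2 -328.5 140 90
```

```text
shift [ 6.7 -5.   5.4] turn [ 0.     0.003 -0.43 ] | yaw now 65.4
```

>>> step_arm([
  [3,-2,5,0,0,-0.43,36],
  [3,-2,5,0,0,-0.43,36],
  [3,-2,5,0,0,-0.43,36],
  [3,-2,5,0,0,-0.43,36],
  [3,-2,5,0,0,-0.43,36],
  [3,-2,5,0,0,-0.43,36],
])

```text
clock: 28.45
tcp_pos: [0.5428, -0.3251, 0.1416]
orientation: [-2.22, -2.223, -0.0]
contact_force: [-0.6, -0.3, -0.2]
grip_width: 0.0359
gripper_force: 0.0
```

```bash
python3 go.py 540.2 -328.5 60 90; python3 - <<'E'
from h import *
g=grab('scene'); C=cloud(g)
m=(C[...,2]>.081)&(C[...,2]<.09)&(abs(C[...,0]-.47)<.1)&(abs(C[...,1]+.33)<.03)
k,l,s,c=cv2.connectedComponentsWithStats(m.astype(np.uint8))
for i in range(1,k):
    if s[i,4]>15: print(s[i,4],(ray(g,c[i],.085)[0]*1e3).round(1))
E
```

```text
shift [-3.4 -2.6 81.6] turn [-0.    -0.     0.001] | yaw now 90.1
80 [ 407.3 -328.3   85. ]
88 [ 451.7 -328.9   85. ]
93 [ 496.6 -329.5   85. ]
109 [ 541.6 -330.6   85. ]
```

>>> step_arm([
  [-3,-2.5,0,0,0,0,36],
  [-3,-2.5,25,0,0,0,36],
  [-3,-2.5,55,0,0,0,36],
  [-3,-2.5,75,0,0,0,36],
  [-3,-2.5,80,0,0,0,36],
  [-3,-2.5,80,0,0,0,5],
  [-3,-2.5,80,0,0,0,5],
  [-3,-2.5,80,0,0,0,5],
])

```text
clock: 29.3
tcp_pos: [0.5407, -0.3284, 0.0629]
orientation: [2.216, 2.224, 0.0]
contact_force: [-0.4, 0.3, -0.5]
grip_width: 0.0187
gripper_force: 25.2
```

>>> step_arm([
  [0,0,0,0,0,0,5],
  [0,0,0,0,0,0,5],
])

```text
clock: 29.5
tcp_pos: [0.5405, -0.3283, 0.0624]
orientation: [2.216, 2.225, 0.0]
contact_force: [-0.5, -0.1, -0.4]
grip_width: 0.0192
gripper_force: 25.2
```

>>> step_arm([
  [0,0,0,0,0,0,36],
  [0,0,0,0,0,0,36],
  [0,0,-35,0,0,0,36],
  [0,0,-35,0,0,0.9,36],
  [0,0,-35,0,0,1.57,36],
  [0,0,-35,0,0,1.57,36],
  [0,0,-35,0,0,1.57,36],
  [0,0,-35,0,0,1.57,36],
], grip_force=60)

```text
clock: 30.3
tcp_pos: [0.5403, -0.328, 0.097]
orientation: [2.882, 1.25, 0.001]
contact_force: [-0.9, 1.0, 0.1]
grip_width: 0.0358
gripper_force: 0.0
```

```bash
python3 go.py 540.5 -328.5 97 0
```

```text
shift [-0.2  0.5 -0. ] turn [ 0.    -0.     0.819] | yaw now 46.9
```

>>> step_arm([
  [0,0,0,0,0,0.819,36],
  [0,0,0,0,0,0.819,36],
  [0,0,0,0,0,0.819,36],
  [0,0,0,0,0,0.819,36],
  [0,0,0,0,0,0.819,36],
  [0,0,0,0,0,0.819,36],
  [0,0,0,0,0,0.819,36],
])

```text
clock: 31.0
tcp_pos: [0.5404, -0.3278, 0.0969]
orientation: [3.141, 0.009, 0.0]
contact_force: [-0.1, -0.0, 0.8]
grip_width: 0.0359
gripper_force: 0.0
```

```bash
python3 go.py 540.5 -328.5 61 0
```

```text
shift [ 0.   0.7 35.9] turn [ 0.    -0.     0.006] | yaw now 0.3
```

>>> step_arm([
  [0,0.7,15,0,0,0,36],
  [0,0.7,30,0,0,0,36],
  [0,0.7,36,0,0,0,36],
  [0,0.7,36,0,0,0,36],
  [0,0.7,36,0,0,0,5],
  [0,0.7,36,0,0,0,5],
  [0,0.7,36,0,0,0,5],
  [0,0.7,36,0,0,0,5],
])

```text
clock: 31.8
tcp_pos: [0.5403, -0.3288, 0.0611]
orientation: [3.141, 0.009, 0.001]
contact_force: [-0.2, -0.6, -1.4]
grip_width: 0.018
gripper_force: 58.5
```

>>> step_arm([
  [0,0,-15,0,0,0,5],
  [0,0,-40,0,0,0,5],
  [0,0,-60,0,0,0,5],
  [0,0,-60,0,0,0,5],
])

```text
clock: 32.2
tcp_pos: [0.5425, -0.3298, 0.1251]
orientation: [3.138, 0.009, 0.01]
contact_force: [-0.1, -0.8, -0.7]
grip_width: 0.0183
gripper_force: 58.7
```

```bash
python3 go.py 659.5 -172 120 -7.5; python3 - <<'E'
from h import *
g=grab('scene'); f=grab('top')
a=cv2.resize(g['image'][180:340,60:220],None,fx=3.5,fy=3.5); cv2.imwrite('pics/p1.png',a[...,::-1])
E
```

```text
shift [ 117.9 -157.2    5.3] turn [ 0.003 -0.006  0.136] | yaw now 0.3
```

View pics/p1.png

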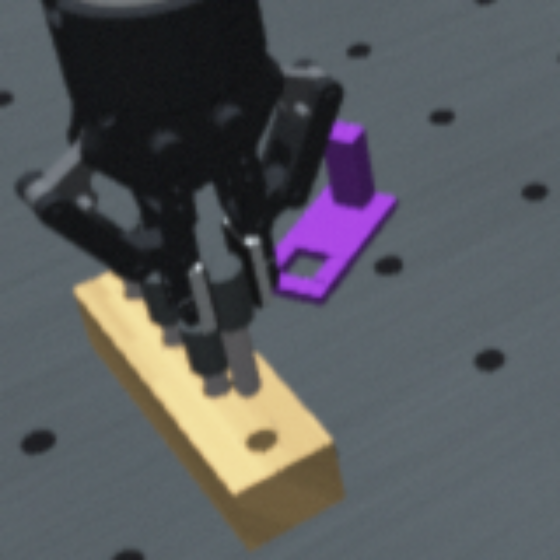

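The pin is held upright, shaft near crop (243,360), with its holder hole empty. Carrying it to the right stand.

>>> step_arm([
  [118.5,-157.2,0,0,0,0.136,5],
  [118.5,-157.2,0,0,0,0.136,5],
  [118.5,-157.2,0,0,0,0.136,5],
  [118.5,-157.2,0,0,0,0.136,5],
  [118.5,-157.2,0,0,0,0.136,5],
  [118.5,-157.2,0,0,0,0.136,5],
  [118.5,-157.2,0,0,0,0.136,5],
])

```text
clock: 33.0
tcp_pos: [0.6564, -0.1725, 0.1197]
orientation: [3.134, -0.207, -0.004]
contact_force: [0.4, -0.5, -1.6]
grip_width: 0.0179
gripper_force: 58.9
```

```bash
python3 go.py 659.5 -172 82 -7.5 659.5 -172 52 -7.5
```

```text
shift [ 3.1 -0.9 37.7] turn [ 0.001  0.002 -0.001] | yaw now -7.5
shift [ 3.2 -1.  67.7] turn [ 0.001  0.002 -0.001] | yaw now -7.5
```

>>> step_arm([
  [3,-1,15,0,0,0,5],
  [3,-1,30,0,0,0,5],
  [3,-1,40,0,0,0,5],
  [3,-1,40,0,0,0,5],
  [3,-1,40,0,0,0,5],
])

```text
clock: 33.5
tcp_pos: [0.6605, -0.1704, 0.0801]
orientation: [-3.135, 0.205, 0.002]
contact_force: [0.4, -0.1, -0.5]
grip_width: 0.0181
gripper_force: 58.9
```

```bash
python3 go.py 659.5 -172 70 -7.5
```

```text
shift [-0.8  1.7 10.1] turn [-0.     0.001  0.   ] | yaw now -7.5
```

>>> step_arm([
  [-0.8,1.6,0,0,0,0,5],
  [-0.8,1.6,2,0,0,0,5],
  [-0.8,1.6,4,0,0,0,5],
  [-0.8,1.6,6,0,0,0,5],
  [-0.8,1.6,8,0,0,0,5],
  [-0.8,1.6,8,0,0,0,5],
])

```text
clock: 34.1
tcp_pos: [0.6596, -0.1717, 0.0723]
orientation: [-3.135, 0.204, 0.001]
contact_force: [-0.5, -0.2, -0.1]
grip_width: 0.0183
gripper_force: 58.9
```

>>> step_arm([
  [0,0,4,0,0,0,5],
  [0,0,8,0,0,0,5],
  [0,0,12,0,0,0,5],
  [0,0,16,0,0,0,5],
  [0,0,19,0,0,0,5],
  [0,0,20.5,0,0,0,5],
  [0,0,20.5,0,0,0,5],
])

```text
clock: 34.8
tcp_pos: [0.6597, -0.1717, 0.0519]
orientation: [-3.135, 0.204, 0.001]
contact_force: [-0.3, -0.1, -2.1]
grip_width: 0.018
gripper_force: 58.9
```

>>> step_arm([
  [0,0,0,0,0,0,30],
  [0,0,0,0,0,0,34],
  [0,0,0,0,0,0,34],
  [0,0,-20,0,0,0,34],
  [0,0,-60,0,0,0,34],
  [-40,60,-75,0,0,0,34],
  [-80,100,-75,0,0,0,34],
  [-110,140,-75,0,0,-0.05,34],
])

```text
clock: 35.6
tcp_pos: [0.5532, -0.2768, 0.1278]
orientation: [3.138, -0.123, 0.003]
contact_force: [0.3, -1.5, 0.2]
grip_width: 0.034
gripper_force: 0.0
```

```bash
python3 go.py 495.5 -328 125 0
```

```text
shift [-53.6  55.6   2.7] turn [ 0.001 -0.002 -0.079] | yaw now -4.5
```

>>> step_arm([
  [-50,42,3,0,0,-0.079,34],
  [-50,42,3,0,0,-0.079,34],
  [-50,42,3,0,0,-0.079,34],
  [-50,42,3,0,0,-0.079,34],
  [-50,42,3,0,0,-0.079,34],
])

```text
clock: 36.1
tcp_pos: [0.5027, -0.312, 0.1239]
orientation: [-3.141, -0.002, -0.003]
contact_force: [1.1, -0.2, -0.3]
grip_width: 0.0344
gripper_force: 0.0
```

```bash
python3 go.py 495.5 -328 61 0; python3 - <<'E'
from h import *
g=grab('scene'); C=cloud(g)
m=(C[...,2]>.064)&(C[...,2]<.08)&(abs(C[...,0]-.66)<.02)&(abs(C[...,1]+.172)<.03)
print(m.sum(),(np.median(C[m],0)*1e3).round(1) if m.any() else '')
a=cv2.resize(g['image'][180:330,60:330],None,fx=2.9,fy=2.9); cv2.imwrite('pics/p2.png',a[...,::-1])
E
```

```text
shift [-7.3 16.1 62.9] turn [-0.001 -0.002  0.001] | yaw now 0.1
136 [ 662.8 -175.1   74.1]
```

View pics/p2.png

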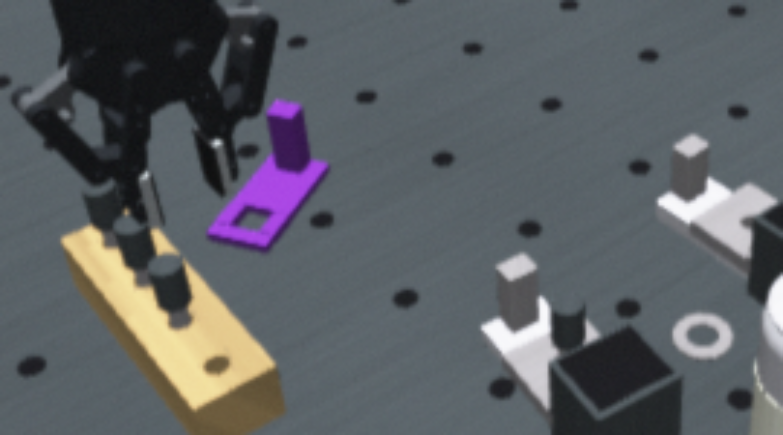

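The first pin stands upright in the right stand, head at crop (568,320), top at 74 mm. Next pin.

>>> step_arm([
  [-7,15.5,0,0,0,0,34],
  [-7,15.5,0,0,0,0,34],
  [-7,15.5,20,0,0,0,34],
  [-7,15.5,25,0,0,0,34],
  [-7,15.5,25,0,0,0,34],
])

```text
clock: 36.65
tcp_pos: [0.4936, -0.3278, 0.0976]
orientation: [-3.14, -0.0, 0.003]
contact_force: [0.7, -0.1, -0.2]
grip_width: 0.0342
gripper_force: 0.0
```

```bash
python3 go.py 495.5 -328 61 0
```

```text
shift [ 1.9  0.3 36.6] turn [-0.002  0.002  0.   ] | yaw now 0.0
```

>>> step_arm([
  [1.9,0,0,0,0,0,34],
  [1.9,0,15,0,0,0,34],
  [1.9,0,30,0,0,0,34],
  [1.9,0,36,0,0,0,34],
  [1.9,0,36,0,0,0,34],
  [1.9,0,36,0,0,0,5],
  [1.9,0,36,0,0,0,5],
  [1.9,0,36,0,0,0,5],
])

```text
clock: 37.45
tcp_pos: [0.4957, -0.3294, 0.0629]
orientation: [3.141, -0.002, 0.001]
contact_force: [0.3, -1.0, -0.8]
grip_width: 0.018
gripper_force: 58.5
```

>>> step_arm([
  [0,0,0,0,0,0,5],
  [0,0,-15,0,0,0,5],
  [0,0,-40,0,0,0,5],
  [0,0,-65,0,0,0,5],
  [0,0,-65,0,0,0,5],
])

```text
clock: 37.95
tcp_pos: [0.498, -0.3305, 0.1323]
orientation: [3.138, -0.002, 0.01]
contact_force: [0.4, -1.0, -0.7]
grip_width: 0.0179
gripper_force: 58.6
```

```bash
python3 go.py 646 -6.5 127 -1.5
```

```text
shift [ 147.5 -324.2    5.1] turn [ 0.004 -0.007  0.025] | yaw now -0.1
```

>>> step_arm([
  [149,-324,0,0,0,0.025,5],
  [149,-324,0,0,0,0.025,5],
  [149,-324,0,0,0,0.025,5],
  [149,-324,0,0,0,0.025,5],
  [149,-324,0,0,0,0.025,5],
  [149,-324,0,0,0,0.025,5],
  [149,-324,0,0,0,0.025,5],
  [149,-324,0,0,0,0.025,5],
])

```text
clock: 38.75
tcp_pos: [0.6466, 0.0044, 0.1281]
orientation: [-3.136, 0.025, -0.003]
contact_force: [-0.4, 1.7, -0.9]
grip_width: 0.0176
gripper_force: 58.9
```

>>> step_arm([
  [0,0,0,0,0,0,5],
  [0,0,10,0,0,0,5],
  [0,0,20,0,0,0,5],
  [0,0,28,0,0,0,5],
  [0,0,28,0,0,0,5],
  [0,0,28,0,0,0,5],
])

```text
clock: 39.35
tcp_pos: [0.6446, -0.0061, 0.0991]
orientation: [3.141, -0.043, -0.001]
contact_force: [0.5, -0.2, -0.7]
grip_width: 0.018
gripper_force: 58.9
```

```bash
python3 go.py 646 -6.5 86 -1.5
```

```text
shift [ 1.5  0.3 13.1] turn [ 0.     0.001 -0.001] | yaw now -1.6
```

>>> step_arm([
  [1.4,0.3,8,0,0,0,5],
  [1.4,0.3,12,0,0,0,5],
  [1.4,0.3,15,0,0,0,5],
  [1.4,0.3,17,0,0,0,5],
  [1.4,0.3,20,0,0,0,5],
  [1.4,0.3,22,0,0,0,5],
  [1.4,0.3,22,0,0,0,5],
])

```text
clock: 40.05
tcp_pos: [0.6464, -0.0063, 0.0774]
orientation: [3.141, -0.042, 0.0]
contact_force: [1.0, -1.0, -2.4]
grip_width: 0.0179
gripper_force: 58.8
```

In the hole with no resistance. Lowering to the table, 23 mm more.

>>> step_arm([
  [0,0,4,0,0,0,5],
  [0,0,8,0,0,0,5],
  [0,0,12,0,0,0,5],
  [0,0,16,0,0,0,5],
  [0,0,20,0,0,0,5],
  [0,0,23,0,0,0,5],
  [0,0,23.5,0,0,0,5],
  [0,0,23.5,0,0,0,5],
])

```text
clock: 40.85
tcp_pos: [0.6463, -0.0062, 0.0538]
orientation: [3.141, -0.042, -0.0]
contact_force: [2.3, -4.5, -2.0]
grip_width: 0.0178
gripper_force: 58.7
```

>>> step_arm([
  [0,0,0,0,0,0,30],
  [0,0,0,0,0,0,34],
  [0,0,0,0,0,0,34],
  [0,0,-20,0,0,0,34],
  [0,0,-60,0,0,0,34],
  [-40,45,-75,0,0,0,34],
  [-70,90,-75,0,0,0,34],
  [-110,135,-75,0,0,0,34],
])

```text
clock: 41.65
tcp_pos: [0.5497, -0.1192, 0.1299]
orientation: [3.141, -0.039, 0.003]
contact_force: [0.1, -1.5, 0.1]
grip_width: 0.0341
gripper_force: 0.0
```

>>> step_arm([
  [-50,50,0,0,0,0,34],
  [-80,100,0,0,0,0,34],
  [-80,150,0,0,0,0,34],
  [-80,178,0,0,0,0,34],
  [-80,178,0,0,0,0,34],
  [-80,178,0,0,0,0,34],
])

```text
clock: 42.25
tcp_pos: [0.4649, -0.2954, 0.1288]
orientation: [-3.141, 0.046, -0.0]
contact_force: [0.9, 2.4, -0.7]
grip_width: 0.0338
gripper_force: 0.0
```

```bash
python3 go.py 450.5 -327.8 98 0; python3 - <<'E'
from h import *
g=grab('scene'); C=cloud(g)
for n,x,y in(('f12',.66,-.172),('f16',.646,-.0065)):
    m=(C[...,2]>.07)&(C[...,2]<.095)&(abs(C[...,0]-x)<.02)&(abs(C[...,1]-y)<.03)
    print(n,m.sum(),(np.median(C[m],0)*1e3).round(1) if m.any() else '')
E
```

```text
shift [-13.5  32.8  30.8] turn [-0.    -0.    -0.029] | yaw now -1.7
f12 104 [ 661.6 -174.3   74.7]
f16 77 [647.2  -9.1  74.2]
```

>>> step_arm([
  [-13,31,0,0,0,-0.029,34],
  [-13,31,0,0,0,-0.029,34],
  [-13,31,0,0,0,-0.029,34],
  [-13,31,28,0,0,-0.029,34],
  [-13,31,28,0,0,-0.029,34],
  [-13,31,28,0,0,-0.029,34],
])

```text
clock: 42.9
tcp_pos: [0.452, -0.3231, 0.1007]
orientation: [-3.14, -0.008, 0.002]
contact_force: [0.1, 0.4, 0.2]
grip_width: 0.0339
gripper_force: 0.0
```

```bash
python3 go.py 450.5 -327.8 62 0
```

```text
shift [-1.5  4.8 38.7] turn [-0.001  0.001  0.005] | yaw now 0.3
```

>>> step_arm([
  [-1.5,4.8,0,0,0,0.005,34],
  [-1.5,4.8,8,0,0,0.005,34],
  [-1.5,4.8,25,0,0,0.005,34],
  [-1.5,4.8,38,0,0,0.005,34],
  [-1.5,4.8,38,0,0,0.005,34],
  [-1.5,4.8,38,0,0,0.005,5],
  [-1.5,4.8,38,0,0,0.005,5],
  [-1.5,4.8,38,0,0,0.005,5],
])

```text
clock: 43.7
tcp_pos: [0.4503, -0.3297, 0.0632]
orientation: [3.142, -0.003, 0.001]
contact_force: [0.0, 0.9, -1.7]
grip_width: 0.0181
gripper_force: 58.5
```

>>> step_arm([
  [0,0,0,0,0,0,5],
  [0,0,-15,0,0,0,5],
  [0,0,-40,0,0,0,5],
  [0,0,-70,0,0,0,5],
  [0,0,-70,0,0,0,5],
  [0,0,-70,0,0,0,5],
])

```text
clock: 44.3
tcp_pos: [0.4507, -0.3304, 0.1345]
orientation: [3.14, -0.004, 0.004]
contact_force: [-0.7, -0.1, -1.3]
grip_width: 0.018
gripper_force: 58.6
```

```bash
python3 go.py 668.7 158.8 132 -8.2
```

```text
shift [ 216.8 -489.8    2.1] turn [ 0.002 -0.002  0.141] | yaw now -0.1
```

>>> step_arm([
  [216.8,-489.8,0,0,0,0.141,5],
  [216.8,-489.8,0,0,0,0.141,5],
  [216.8,-489.8,0,0,0,0.141,5],
  [216.8,-489.8,0,0,0,0.141,5],
  [216.8,-489.8,0,0,0,0.141,5],
  [216.8,-489.8,0,0,0,0.141,5],
  [216.8,-489.8,0,0,0,0.141,5],
  [216.8,-489.8,0,0,0,0.141,5],
])

```text
clock: 45.1
tcp_pos: [0.6125, 0.0368, 0.132]
orientation: [3.133, -0.225, -0.003]
contact_force: [-0.2, 0.1, -1.4]
grip_width: 0.0182
gripper_force: 58.8
```

```bash
python3 go.py 668.7 158.8 132 -8.2
```

```text
shift [  38.2 -128.8   -0.2] turn [ 0.001  0.002 -0.   ] | yaw now -8.2
```

>>> step_arm([
  [38,-119,0,0,0,0,5],
  [38,-119,0,0,0,0,5],
  [38,-119,0,0,0,0,5],
  [38,-119,10,0,0,0,5],
  [38,-119,25,0,0,0,5],
  [38,-119,38,0,0,0,5],
  [38,-119,38,0,0,0,5],
  [38,-119,38,0,0,0,5],
])

```text
clock: 45.9
tcp_pos: [0.6668, 0.1459, 0.0941]
orientation: [3.132, -0.227, -0.002]
contact_force: [0.6, 0.6, -0.8]
grip_width: 0.0181
gripper_force: 58.8
```

```bash
python3 go.py 668.7 158.8 75 -8.2
```

```text
shift [  0.1 -13.1  19. ] turn [ 0.001  0.001 -0.002] | yaw now -8.3
```

>>> step_arm([
  [0,-13,0,0,0,0,5],
  [0,-13,8,0,0,0,5],
  [0,-13,12,0,0,0,5],
  [0,-13,12,0,0,0,5],
  [0,-13,12,0,0,0,5],
])

```text
clock: 46.4
tcp_pos: [0.669, 0.16, 0.0826]
orientation: [3.133, -0.225, -0.001]
contact_force: [0.7, 0.1, 0.0]
grip_width: 0.0177
gripper_force: 58.8
```

```bash
python3 go.py 668.7 158.8 75 -8.2
```

```text
shift [-0.1  1.2  7.6] turn [ 0.001  0.    -0.   ] | yaw now -8.2
```

>>> step_arm([
  [-0.1,1,2,0,0,0,5],
  [-0.1,1,4,0,0,0,5],
  [-0.1,1,6,0,0,0,5],
  [-0.1,1,8,0,0,0,5],
  [-0.1,1,10,0,0,0,5],
  [-0.1,1,12,0,0,0,5],
  [-0.1,1,13,0,0,0,5],
  [-0.1,1,13,0,0,0,5],
])

```text
clock: 47.2
tcp_pos: [0.6692, 0.1583, 0.0696]
orientation: [3.132, -0.226, 0.001]
contact_force: [1.9, -2.9, -0.7]
grip_width: 0.0174
gripper_force: 58.7
```

>>> step_arm([
  [0,0,3,0,0,0,5],
  [0,0,6,0,0,0,5],
  [0,0,9,0,0,0,5],
  [0,0,12,0,0,0,5],
  [0,0,15,0,0,0,5],
  [0,0,15.5,0,0,0,5],
  [0,0,15.5,0,0,0,5],
])

```text
clock: 47.9
tcp_pos: [0.6691, 0.1584, 0.0539]
orientation: [3.132, -0.226, 0.0]
contact_force: [2.2, -3.8, 0.2]
grip_width: 0.0178
gripper_force: 58.9
```

>>> step_arm([
  [0,0,0,0,0,0,30],
  [0,0,0,0,0,0,34],
  [0,0,0,0,0,0,34],
  [0,0,-20,0,0,0,34],
  [0,0,-60,0,0,0,34],
  [0,0,-90,0,0,0,34],
  [-50,0,-110,0,0,0,34],
  [-100,0,-110,0,0,0,34],
])

```text
clock: 48.7
tcp_pos: [0.5748, 0.1747, 0.1671]
orientation: [-3.13, 0.227, -0.009]
contact_force: [-0.3, 1.4, -0.3]
grip_width: 0.0341
gripper_force: 0.0
```

>>> step_arm([
  [-50,0,-20,0,0,0,34],
  [-120,0,-20,0,0,0,34],
  [-120,0,-20,0,0,0,34],
  [-120,0,-20,0,0,0,34],
])

```text
clock: 49.1
tcp_pos: [0.4509, 0.1916, 0.1846]
orientation: [3.134, -0.217, -0.001]
contact_force: [0.6, 0.6, -0.6]
grip_width: 0.0341
gripper_force: 0.0
```

```bash
python3 chk.py; python3 - <<'E'
from h import *
f,g=pickle.load(open('after.pkl','rb')); C=cloud(g)
for n,x,y in(('f12',.66,-.172),('f16',.646,-.0065),('f8',.669,.1585)):
    m=(C[...,2]>.07)&(C[...,2]<.095)&(abs(C[...,0]-x)<.02)&(abs(C[...,1]-y)<.03)
    print(n,m.sum(),(np.median(C[m],0)*1e3).round(1) if m.any() else '')
a=cv2.resize(g['image'][190:350,200:440],None,fx=2.5,fy=2.5); b=cv2.resize(f['image'][110:220,180:380],None,fx=2.5,fy=2.5)
z=np.zeros((a.shape[0]+b.shape[0],600,3),np.uint8); z[:a.shape[0],:a.shape[1]]=a; z[a.shape[0]:,:b.shape[1]]=b
cv2.imwrite('pics/fin.png',cv2.resize(z,None,fx=.85,fy=.85)[...,::-1])
E
```

```text
[0.45093463 0.19164572 0.18457748]
f16 hole top [649.4  -4.6  29.5]
top s8 62 [611.9 165.9]
top s16 65 [586.4  -6.2]
top s12 62 [ 602.8 -163.1]
scene s8 56 [615. 161.]
scene s16 68 [589.4  -9.5]
scene s12 91 [ 605. -167.]
f12 100 [ 661.1 -174.5   74.3]
f16 74 [647.4  -9.1  74. ]
f8 59 [670.6 155.6  73.8]
```

View pics/fin.png

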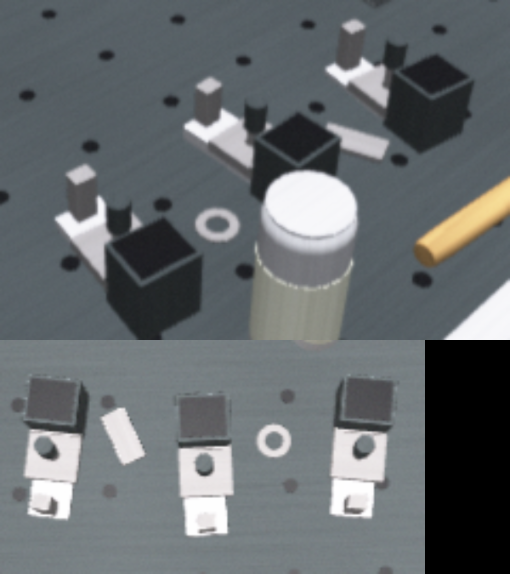

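All three stands have their shim home and an upright pin, heads at crop (118,215), (255,115) and (395,55), tops at about 74 mm. The arm is clear, so I'm handing in.

```bash
python3 -c "
from bench import r; print(r.hand_in())"
```

```text
the job is handed in; nothing more can be done
None
```

The job is handed in: the 8, 16 and 12 mm shims are under the left, middle and right lugs, each with an upright pin; gaps were read from depth (not tried shim by shim), and no verdict came back.

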